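Take the whiteboard cleaner out of the sloping partitioned carton

ROBOT

A 6-joint arm with a two-finger parallel gripper is mounted at the origin on the work surface. World frame = base frame: x ahead of the robot, y to its left, z up, the work surface at z = 0. Lengths are in m, angles in rad, forces in N, time in s.
With the tool pointing down it reaches from about 0.4 to 0.825 m from the base axis. Payload 7 kg.
Tool frame: the origin (TCP) lies on the front face of the gripper's body, between the roots of the fingers; the fingertips stand 66 mm ahead of it and the grasp point (between the pads) lies 47 mm ahead of it; z points along the fingers, y is the line along which they close (so a half turn about z gives the same grasp; the last joint's range is limited). The gripper opens to 88 mm and grips with 3 to 60 N. Pads are 19 mm wide; open, the fingers measure 130 mm over their backs; the gripper's body (78 mm by 193 mm) begins 47 mm behind the grasp point.
Start: joints at [-0.835, 0.359, 0.012, 0, -1.224, -0.288], TCP at [0.292, -0.608, 0.292] pointing down, gripper open.
Joint ranges: [-3.07, 3.07], [-1.43, 2.12], [-1.02, 1.25], [-3.03, 1.67], [-3.05, -0], [-3.03, 3.03]. Speed limits (rad/s): [2.39, 2.39, 3.01, 3.14, 3.14, 3.14].

INTERFACE

Orientations are given as [roll, pitch, yaw] about the fixed x, y, z axes, in that order (R = Rz(yaw) Ry(pitch) Rx(roll)).
In Python, from station import arm gives the robot as it stands. The module is installed in compiled form; this text tells all that it offers.
- The arm moves only by the tool move_arm, never from a script. Its argument "increments" is a list of rows, each an object of numbers: "jaw": the gripper command: -1 is shut, 1 is fully open, values between are in proportion; "dx", "dy", "dz": the shift along the tool's x, y, z in m; "twist": the turn about the tool's z in rad. A call has 1 to 12 rows; each row shifts and turns the commanded pose from where the row before left it, along the tool's axes as they then stand; what a row does not reach is not made up. A row lasts 1/12 s, in which the tool goes at most 41.7 mm and 7.16 degrees, less where a joint would pass 70% of its speed; a pose out of reach is approached as far as the arm can. A call is refused whole if a number of a shift passes 0.0417 or a number of a turn 0.125, either way. A call with a gripper value outside its range is refused whole. The fingers move at their own pace and stop on an object; "force" is the grip in N (left out, the last holds). Time passes only in rows, so rows that do not move let the fingers close. It gives the time, the measured TCP pose, the force, the opening and the grip force at its end, in the units of the state.
- arm.get_state(): the state, without advancing time (a new reading comes with each control period).
- arm.grab_frame(name): name is "scene" or "top" or "wrist"; returns the picture (420x560x3 uint8, blue, green, red); there is no depth.
- arm.camera_info(name): a dict with "K" (3x3 intrinsics, pixels), "extrinsics" (4x4, takes a point from camera to world coordinates). Camera axes: x right, y down, z forward; pixel columns grow to the right and rows downward; lengths in m; the calibration is good to about 2 mm. A picture is of the moment at which its call begins: read the wrist's pose just before it. camera_info takes no time and is no camera call; for the wrist camera it gives the pose at the moment of the call.
- arm.job_done(): hands the job in; it is judged then, once.
Trained networks look in the newest picture that a camera, given by its name, has taken for a name from the list of things; names that differ only in an ending like _2 or _b are one class to them, and where a whole thing is asked for, a point or a joint stands for the part that bears it (a point fixed in the world has none). Each returns a list of dicts, best first, with "score" (0 to 1); they miss things now and then, are a little off and sometimes report something else, mostly with a low value. They report only what shows in the picture. A call takes as long as a camera call.
- arm.find_in(camera, name): "position" ([x, y, z] in m, in world coordinates, good to about 4 mm: the middle of the surface that is visible of it).
- arm.silhouettes(camera, name): "pixels" (420x560 bool, what is visible of it).
- arm.pinpoint(camera, name): "position" ([x, y, z] in m, in world coordinates, good to about 4 mm: a listed point, or the origin of a listed thing).
The state is a dict: "t": time; "q": joint angles; "qd": joint speeds; "joint_efforts": joint torques, N m; "eef_pos": TCP position; "ee_rot": TCP orientation; "force": force on the tool from outside, world axes, zero at the start; "moment": the same for the moment, N m; "width": finger opening in m; "gripper_force": force on a finger pad.
Only numpy, scipy, OpenCV 4.12 (cv2) and the standard library are available. Lean on these libraries where they do the work, as an engineer would, in place of code of your own. Each camera call takes 0.05 s, during which the arm holds its last target. There are 200 camera calls.

TASK

Fold the lid of the carton on the sloping shelf back until it rests on the steel back rail, and leave it there. Then lift the blue-capped bottle out of its cell and stand it upright on the floor of the grey tray, in the empty part beside the eraser, setting it down rather than letting it drop. Leave the other bottles in their cells and everything else where it is.

Things in the scene. Friction and masses are not known exactly. Their poses are not given: they have to be found in the camera images.
- carton: Deep kraft carton on a grey sloping steel stand, one fixed unit. Origin on the table, z up, x away from the robot at yaw 0, y along its width. The carton leans 35 degrees towards -x: its walls, cells and bottles run up along n = (-0.574, 0, 0.819), its floor rises along d = (0.819, 0, 0.574). Outer size 107 mm (d) by 266 mm (y) by 167 mm (n), board 4 mm; lower front edge at (-0.020, y, 0.030).
- rear_row (a point): Foot of the middle rear cell, at (0.0424, 0, 0.0786) in the carton's frame, axes as the carton's. 2 rows of 3 cells, each 48 mm (d) by 84 mm (y), cell centres 87 mm apart in y, rows 51 mm apart along d. Dividers 3 mm thick reach 91 mm up along n from this floor, the cut-away side walls 96 mm, front and rear walls 163 mm; the caps end 23 mm below these. Blue is in one of the rear cells.
- back_rail (a point): Middle of the steel rail (12 mm thick) behind the carton that the open lid rests on, at (-0.016, 0, 0.296) in the carton's frame. Open lid and rear wall keep a tool under some 20 degrees from vertical off the rear caps; one along -n (35 degrees from vertical) or up to 10 degrees off that goes in freely. Above the dividers the sides are open but for 8 mm webs at the corners; caps are 59 mm apart.
- lid (a joint): Angle of the kraft lid (107 mm long, 266 wide, 4 thick, 45 g): 0 = shut on the rims, sloping 35 degrees down to the robot; grows as it is swung up and back; 2.25 rad = its stop, lying on the back rail 4 degrees past upright. It starts ajar, 0.55 to 0.95 rad, over the cells. The crease is stiff (0.035 N m, 0.4 N at the free edge): it stays where it is left.
- lid_hinge (a point): Middle of the lid's hinge line, on the carton's rear rim, at (-0.030, 0, 0.227) in the carton's frame. The hinge axis is the carton's +y; a positive turn about it opens the lid.
- lid_edge (a point): Middle of the lid's free edge, on its underside, 105 mm from the hinge line. It moves with the lid.
- blue_bottle_mid (a point): Whiteboard cleaner: white oblong bottle, blue cap and label, 140 mm tall, 0.2 to 0.36 kg. Origin at its centre, 70 mm above its base; z runs to the cap, y along its width. Body 42 mm (x) by 74 (y) by 98 tall, 36 mm round collar to 104, then a cap 28 mm in diameter from 104 to 140 mm: grip it there. It leans with the carton, against the lower divider: 5 mm free above it, 5 mm at each side.
- green_bottle_mid (a point): white oblong bottle, same shape as the blue one, green cap and label; stands in a rear cell and stays there. Origin at its centre, half-way up; z runs along the bottle to its cap.
- amber_bottle_mid (a point): amber bottle with black cap and paper label, same shape as the blue one; stands in a rear cell and stays there. Origin at its centre; z runs along the bottle to its cap.
- red_bottle_mid (a point): white oblong bottle, same shape as the blue one, red cap and label; stands in a front cell and stays there. Origin at its centre, half-way up; z runs along the bottle to its cap.
- yellow_bottle_mid (a point): white oblong bottle, same shape as the blue one, yellow cap and label; stands in a front cell and stays there. Origin at its centre, half-way up; z runs along the bottle to its cap.
- tray: Flat grey plastic tray for whiteboard things, fixed to the table: 160 mm (x) by 250 mm (y), rim 18 mm high, walls 4 mm. Origin on the table under its centre, z up; inner floor 4 mm above the table. Towards +y, beyond a low rib at y = 0.085, two marker pens lie in a groove; the eraser lies just inside that rib. The rest, from y = -0.121 to about 0.02, is empty.
- tray_spot (a point): Middle of the tray's empty part, on its floor: at (0, -0.045, 0.004) in the tray's frame.
- eraser_mid (a point): Blue whiteboard eraser with grey felt, 125 by 50 by 40 mm, lying in the tray with its length across (along the tray's x). Origin at its centre. Stays where it is.
- stapler_mid (a point): Red and black desk stapler, 140 by 36 by 49 mm, on the table. Origin about half-way up. Stays where it is.
- mug_mid (a point): White mug, 78 mm across, 92 mm tall, on the table. Origin half-way up. Stays where it is.

How it is judged:
By the outcome, as a careful person would: the job done as asked, in the order asked, and still so for the second after the job is handed in, with the robot touching nothing.
It also fails if it takes over 56 s, if anything falls off the work surface, if the arm or the gripper's body presses on something with over 40 N, if the wrist force passes 120 N, or if a joint passes its speed limit or range.

## Working session

There is one attempt and no reset: what is moved stays moved. The work goes in short steps, Python scripts to look and compute and a tool call to move; the robot and the scene stay as the last step left them, time stands still between calls to the robot, and variables do not carry over. Pictures are saved under pics/ and viewed, at most 10 in all, crops included, and the job is handed in when it is done.

Besides the shell and the picture viewer there is one more tool, called after "Request:" in YAML: its name, and indented under it one key for each argument. move_arm: Moves the arm, as the interface text tells. Its arguments: {"type":"object","properties":{"increments":{"type":"array"},"force":{"type":"number"}},"required":["increments"]}

```bash
mkdir -p pics; cat > h.py <<'E'
import numpy as np, cv2
from station import arm
from scipy.spatial.transform import Rotation as R
np.set_printoptions(precision=4,suppress=True)
def st():
    s=arm.get_state(); print('t',s['t'],'q',np.array(s['q']),'p',np.array(s['eef_pos']),'rpy',np.array(s['ee_rot']),'F',np.array(s['force']),'w',s['width'],s['gripper_force']); return s
def pp(c,n,k=2):
    for r in arm.pinpoint(c,n)[:k]: print(c,n,np.array(r['position']),round(r['score'],2))
E
python3 - <<'E'
from h import *
st()
a=arm.grab_frame('scene');b=arm.grab_frame('top')
cv2.imwrite('pics/s.png',a);cv2.imwrite('pics/t.png',b)
for c in('scene','top'):
  for n in 'carton lid_hinge lid_edge blue_bottle_mid green_bottle_mid amber_bottle_mid red_bottle_mid yellow_bottle_mid back_rail rear_row tray tray_spot eraser_mid stapler_mid mug_mid'.split(): pp(c,n)
  i=arm.camera_info(c);print(i['K'],i['extrinsics'])
E
```

```text
t 0.0 q [-0.8349  0.3594  0.0111 -0.0004 -1.2241 -0.2881] p [ 0.2921 -0.6081  0.2912] rpy [ 3.14   -0.0001 -2.6939] F [ 0.1773 -0.5253 -0.1473] w 0.0874030352596089 0.0
scene carton [ 0.6451 -0.0995 -0.0003] 0.61
scene lid_hinge [ 0.6146 -0.1035  0.2233] 0.97
scene lid_edge [ 0.5213 -0.1286  0.2556] 0.72
scene green_bottle_mid [0.6719 0.174  0.0226] 0.3
scene amber_bottle_mid [ 0.5212 -0.1296  0.2553] 0.26
scene amber_bottle_mid [ 0.6436 -0.1002 -0.0015] 0.24
scene yellow_bottle_mid [ 0.6325 -0.1912  0.1069] 0.59
scene back_rail [ 0.6308 -0.1019  0.2985] 0.91
scene back_rail [ 0.6844 -0.0872  0.0803] 0.52
scene rear_row [ 0.6829 -0.0869  0.0792] 0.82
scene tray [0.46   0.285  0.0001] 0.84
scene tray_spot [0.468  0.2412 0.0028] 0.91
scene eraser_mid [0.4588 0.3337 0.0236] 0.94
scene stapler_mid [0.6716 0.1748 0.0251] 0.94
scene mug_mid [ 0.4657 -0.4294  0.0412] 0.71
[[400.4101   0.     274.8664]
 [  0.     400.4101 214.3449]
 [  0.       0.       1.    ]] [[ 0.5987  0.4854 -0.6372  1.2935]
 [ 0.8008 -0.3466  0.4884 -0.582 ]
 [ 0.0162 -0.8026 -0.5963  0.858 ]
 [ 0.      0.      0.      1.    ]]
top lid_hinge [ 0.6213 -0.1037  0.2276] 0.89
top lid_edge [ 0.5222 -0.1309  0.2537] 0.64
top yellow_bottle_mid [0.4636 0.287  0.0007] 0.32
top back_rail [ 0.6314 -0.0993  0.2955] 0.83
top rear_row [ 0.6825 -0.0857  0.0826] 0.77
top tray [ 0.4658  0.2834 -0.0015] 0.94
top tray_spot [0.4667 0.2446 0.0036] 0.63
top eraser_mid [0.4556 0.3348 0.0251] 0.85
top eraser_mid [ 0.5234 -0.1296  0.2523] 0.28
top stapler_mid [0.6667 0.1777 0.0252] 0.66
top stapler_mid [0.4665 0.2445 0.0033] 0.23
top mug_mid [ 0.4696 -0.4289  0.0507] 0.93
[[414.4062   0.     275.7341]
 [  0.     414.4062 204.8568]
 [  0.       0.       1.    ]] [[ 0.024  -0.9749  0.2215  0.3654]
 [-0.9997 -0.023   0.007  -0.022 ]
 [-0.0017 -0.2216 -0.9751  1.1511]
 [ 0.      0.      0.      1.    ]]
```

View pics/s.png

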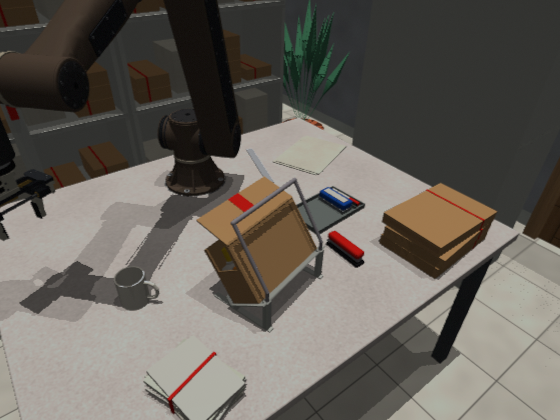

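View pics/t.png

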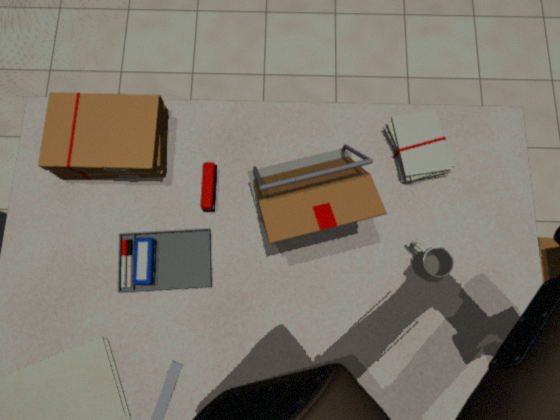

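The scene image shows the carton near (260,240), with its lid ajar at (250,205), the tray at (330,210) and the mug at (132,290). The top view agrees: lid edge around (325,230), hinge rail at (310,175). The detections give a carton yaw of about 0.26 and a lid angle of about 0.87 rad.

The documented rows have no tilt term. A vertical tool won't reach the rear caps, so I'll check how the interface responds to one.

Request:
move_arm:
  increments:
    - {"dx": 0, "dy": 0, "dz": 0, "twist": 0, "pitch": 0.05, "jaw": -1}

```text
$.increments[0]: bad value
```

Tilt is refused, so rows offer only shifts and twist. The text says out-of-reach poses are "approached as far as the arm can", and the tool may tilt when that happens. I'll go to full reach along the carton's heading, staying high, and see.

Request:
move_arm:
  increments:
    - {"dx": -0.033, "dy": 0.0155, "dz": -0.0135, "jaw": -1}
    - {"dx": -0.033, "dy": 0.0155, "dz": -0.0135, "jaw": -1}
    - {"dx": -0.033, "dy": 0.0155, "dz": -0.0135, "jaw": -1}
    - {"dx": -0.033, "dy": 0.0155, "dz": -0.0135, "jaw": -1}
    - {"dx": -0.033, "dy": 0.0155, "dz": -0.0135, "jaw": -1}
    - {"dx": -0.033, "dy": 0.0155, "dz": -0.0135, "jaw": -1}
    - {"dx": -0.033, "dy": 0.0155, "dz": -0.0135, "jaw": -1}
    - {"dx": -0.033, "dy": 0.0155, "dz": -0.0135, "jaw": -1}
    - {"dx": -0.033, "dy": 0.0155, "dz": -0.0135, "jaw": -1}
    - {"dx": -0.033, "dy": 0.0155, "dz": -0.0135, "jaw": -1}
    - {"dx": -0.033, "dy": 0.0155, "dz": -0.0135, "jaw": -1}
    - {"dx": -0.033, "dy": 0.0155, "dz": -0.0135, "jaw": -1}

```text
$.increments[0]: bad value
```

```bash
python3 -c "
from h import *
st()"
```

```text
t 1.6 q [-0.8349  0.3586  0.0119 -0.     -1.2241 -0.2881] p [ 0.2922 -0.6084  0.2922] rpy [-3.1416  0.     -2.6938] F [-0.4579  0.0989  0.1853] w 0.08769772186284618 0.0
```

The documented form was refused as well, so the "pitch" key may not be what caused the first refusal. I'll narrow it down.

Request:
move_arm:
  increments:
    - {"dx": -0.033, "dy": 0.0155, "dz": -0.0135, "twist": 0.0, "jaw": -1}

```text
t: 1.68
eef_pos: [0.3123, -0.5818, 0.3023]
ee_rot: [3.137, -0.002, -2.698]
force: [1.5, 1.1, -1.2]
width: 0.0851
gripper_force: 0.0
```

All five keys are required and extra keys are refused, so tilt really isn't offered. On to the reach test.

Request:
move_arm:
  increments:
    - {"dx": -0.033, "dy": 0.0155, "dz": -0.0135, "twist": 0.016, "jaw": -1}
    - {"dx": -0.033, "dy": 0.0155, "dz": -0.0135, "twist": 0.016, "jaw": -1}
    - {"dx": -0.033, "dy": 0.0155, "dz": -0.0135, "twist": 0.016, "jaw": -1}
    - {"dx": -0.033, "dy": 0.0155, "dz": -0.0135, "twist": 0.016, "jaw": -1}
    - {"dx": -0.033, "dy": 0.0155, "dz": -0.0135, "twist": 0.016, "jaw": -1}
    - {"dx": -0.033, "dy": 0.0155, "dz": -0.0135, "twist": 0.016, "jaw": -1}
    - {"dx": -0.033, "dy": 0.0155, "dz": -0.0135, "twist": 0.016, "jaw": -1}
    - {"dx": -0.033, "dy": 0.0155, "dz": -0.0135, "twist": 0.016, "jaw": -1}
    - {"dx": -0.033, "dy": 0.0155, "dz": -0.0135, "twist": 0.016, "jaw": -1}
    - {"dx": -0.033, "dy": 0.0155, "dz": -0.0135, "twist": 0.016, "jaw": -1}
    - {"dx": -0.033, "dy": 0.0155, "dz": 0.0, "twist": 0.016, "jaw": -1}
    - {"dx": -0.033, "dy": 0.0155, "dz": 0.0, "twist": 0.016, "jaw": -1}

```text
t: 2.68
eef_pos: [0.6212, -0.2657, 0.4423]
ee_rot: [-3.14, 0.002, -2.886]
force: [1.0, -1.5, -1.2]
width: 0.0066
gripper_force: 0.0
```

```bash
python3 -c "
from h import *
s=st();print(R.from_euler('xyz',s['ee_rot']).as_matrix())"
```

```text
t 2.6833 q [-0.1162  0.3102  0.2736  0.0002 -1.5315 -1.1994] p [ 0.6212 -0.2657  0.4423] rpy [-3.1405  0.0024 -2.8864] F [ 0.9669 -1.4903 -1.1821] w 0.006625423532544422 0.0
[[-0.9676 -0.2524  0.0026]
 [-0.2524  0.9676 -0.0005]
 [-0.0024 -0.0011 -1.    ]]
```

Request:
move_arm:
  increments:
    - {"dx": -0.028, "dy": 0.029, "dz": 0.0, "twist": 0.0, "jaw": -1}
    - {"dx": -0.028, "dy": 0.029, "dz": 0.0, "twist": 0.0, "jaw": -1}
    - {"dx": -0.028, "dy": 0.029, "dz": 0.0, "twist": 0.0, "jaw": -1}
    - {"dx": -0.028, "dy": 0.029, "dz": 0.0, "twist": 0.0, "jaw": -1}
    - {"dx": -0.028, "dy": 0.029, "dz": 0.0, "twist": 0.0, "jaw": -1}
    - {"dx": -0.028, "dy": 0.029, "dz": 0.0, "twist": 0.0, "jaw": -1}
    - {"dx": -0.028, "dy": 0.029, "dz": 0.0, "twist": 0.0, "jaw": -1}
    - {"dx": -0.028, "dy": 0.029, "dz": 0.0, "twist": 0.0, "jaw": -1}
    - {"dx": -0.04, "dy": 0.0, "dz": 0.0, "twist": 0.0, "jaw": -1}
    - {"dx": -0.04, "dy": 0.0, "dz": 0.0, "twist": 0.0, "jaw": -1}
    - {"dx": -0.04, "dy": 0.0, "dz": 0.0, "twist": 0.0, "jaw": -1}
    - {"dx": -0.04, "dy": 0.0, "dz": 0.0, "twist": 0.0, "jaw": -1}

```text
t: 3.68
eef_pos: [0.9149, 0.0516, 0.4376]
ee_rot: [-3.139, 0.007, -2.885]
force: [2.3, 0.8, 1.0]
width: 0.0003
gripper_force: 0.0
```

```bash
python3 -c "
from h import *
s=st();print(R.from_euler('xyz',s['ee_rot']).as_matrix())"
```

```text
t 3.6833 q [ 0.268   0.8704  1.2298  0.0025 -1.9234 -1.5817] p [0.9149 0.0516 0.4376] rpy [-3.1393  0.0068 -2.8853] F [2.2585 0.8377 1.0106] w 0.00028981432314249724 0.0
[[-0.9673 -0.2534  0.0072]
 [-0.2535  0.9673 -0.0004]
 [-0.0068 -0.0022 -1.    ]]
```

Request:
move_arm:
  increments:
    - {"dx": -0.04, "dy": 0.0, "dz": 0.0, "twist": 0.0, "jaw": -1}
    - {"dx": -0.04, "dy": 0.0, "dz": 0.0, "twist": 0.0, "jaw": -1}
    - {"dx": -0.04, "dy": 0.0, "dz": 0.0, "twist": 0.0, "jaw": -1}
    - {"dx": -0.04, "dy": 0.0, "dz": 0.0, "twist": 0.0, "jaw": -1}

```text
t: 4.02
eef_pos: [0.9735, 0.0851, 0.3897]
ee_rot: [-3.111, 0.098, -2.884]
force: [-0.1, -1.1, 1.2]
width: 0.0007
gripper_force: 0.0
```

```bash
python3 -c "
from h import *
s=st();print(R.from_euler('xyz',s['ee_rot']).as_matrix())"
```

```text
t 4.0167 q [ 0.2957  0.9412  1.2505  0.0347 -1.7829 -1.6017] p [0.9735 0.0851 0.3897] rpy [-3.1114  0.0983 -2.8842] F [-0.1446 -1.1419  1.1652] w 0.0006838194678122061 0.0
[[-0.9624 -0.2516  0.1025]
 [-0.2533  0.9674 -0.0042]
 [-0.0981 -0.03   -0.9947]]
```

Pushing past the reach limit does tilt the tool: about 6° forward over these four rows. That's motion the interface documents, so I'll use it to build up the tilt.

Request:
move_arm:
  increments:
    - {"dx": -0.033, "dy": 0.0, "dz": -0.025, "twist": 0.0, "jaw": -1}
    - {"dx": -0.033, "dy": 0.0, "dz": -0.025, "twist": 0.0, "jaw": -1}
    - {"dx": -0.033, "dy": 0.0, "dz": -0.025, "twist": 0.0, "jaw": -1}
    - {"dx": -0.033, "dy": 0.0, "dz": -0.025, "twist": 0.0, "jaw": -1}

```text
t: 4.35
eef_pos: [0.9761, 0.1081, 0.4551]
ee_rot: [-3.08, 0.215, -2.879]
force: [-0.5, 0.2, 0.3]
width: 0.0009
gripper_force: 0.0
```

```bash
python3 -c "
from h import *
s=st();print(R.from_euler('xyz',s['ee_rot']).as_matrix())"
```

```text
t 4.35 q [ 0.3308  0.8849  1.2516  0.0766 -1.7261 -1.6261] p [0.9761 0.1081 0.4551] rpy [-3.0805  0.2155 -2.8793] F [-0.5472  0.185   0.311 ] w 0.0008985929014597282 0.0
[[-0.9435 -0.2462  0.222 ]
 [-0.2533  0.9674 -0.0037]
 [-0.2138 -0.0597 -0.9751]]
```

Request:
move_arm:
  increments:
    - {"dx": -0.012, "dy": 0.038, "dz": -0.01, "twist": 0.0, "jaw": -1}
    - {"dx": -0.012, "dy": 0.038, "dz": -0.01, "twist": 0.0, "jaw": -1}
    - {"dx": -0.012, "dy": 0.038, "dz": -0.01, "twist": 0.0, "jaw": -1}
    - {"dx": -0.012, "dy": 0.038, "dz": -0.01, "twist": 0.0, "jaw": -1}
    - {"dx": -0.012, "dy": 0.038, "dz": -0.01, "twist": 0.0, "jaw": -1}
    - {"dx": -0.012, "dy": 0.038, "dz": -0.01, "twist": 0.0, "jaw": -1}
    - {"dx": -0.035, "dy": 0.01, "dz": -0.015, "twist": 0.0, "jaw": -1}
    - {"dx": -0.035, "dy": 0.01, "dz": -0.015, "twist": 0.0, "jaw": -1}

```text
t: 5.02
eef_pos: [0.9273, 0.3552, 0.4983]
ee_rot: [-3.074, 0.328, -2.868]
force: [-0.1, -0.0, 0.3]
width: 0.0004
gripper_force: 0.0
```

```bash
python3 -c "
from h import *
s=st();print(R.from_euler('xyz',s['ee_rot']).as_matrix())"
```

```text
t 5.0167 q [ 0.6123  0.8659  1.2516  0.1721 -1.6667 -1.8795] p [0.9273 0.3552 0.4983] rpy [-3.074   0.3276 -2.8685] F [-0.068 -0.043  0.344] w 0.0003672233256828526 0.0
[[-0.9117 -0.2482  0.3274]
 [-0.2554  0.9666  0.0215]
 [-0.3218 -0.064  -0.9447]]
```

Request:
move_arm:
  increments:
    - {"dx": -0.02, "dy": 0.034, "dz": -0.012, "twist": 0.0, "jaw": -1}
    - {"dx": -0.02, "dy": 0.034, "dz": -0.012, "twist": 0.0, "jaw": -1}
    - {"dx": -0.02, "dy": 0.034, "dz": -0.012, "twist": 0.0, "jaw": -1}
    - {"dx": -0.02, "dy": 0.034, "dz": -0.012, "twist": 0.0, "jaw": -1}
    - {"dx": -0.035, "dy": 0.014, "dz": -0.016, "twist": 0.0, "jaw": -1}
    - {"dx": -0.035, "dy": 0.014, "dz": -0.016, "twist": 0.0, "jaw": -1}
    - {"dx": -0.035, "dy": 0.014, "dz": -0.016, "twist": 0.0, "jaw": -1}
    - {"dx": -0.035, "dy": 0.014, "dz": -0.016, "twist": 0.0, "jaw": -1}

```text
t: 5.68
eef_pos: [0.8849, 0.5039, 0.5622]
ee_rot: [-3.089, 0.52, -2.86]
force: [-0.1, -0.8, 0.1]
width: 0.0005
gripper_force: 0.0
```

```bash
python3 -c "
from h import *
s=st();print(R.from_euler('xyz',s['ee_rot']).as_matrix())"
```

```text
t 5.6833 q [ 0.7897  0.8441  1.2516  0.2923 -1.5396 -2.0369] p [0.8849 0.5039 0.5622] rpy [-3.0886  0.5204 -2.8602] F [-0.0706 -0.7868  0.0607] w 0.0005069474008463664 0.0
[[-0.8335 -0.252   0.4917]
 [-0.241   0.9666  0.087 ]
 [-0.4972 -0.046  -0.8664]]
```

```bash
cat >> h.py <<'E'
C0=np.array([.6417,-.0973,0]);YAW=.26
def c2w(p): return C0+R.from_euler('z',YAW).apply(p)
def w2c(p): return R.from_euler('z',-YAW).apply(np.array(p)-C0)
def legs(pts,ahead=0.0,frame='w',p0=None):
    "tool-frame deltas between successive targets of the point `ahead` of the TCP"
    s=arm.get_state();M=R.from_euler('xyz',s['ee_rot']).as_matrix()
    p=np.array(s['eef_pos'])
    for q in pts:
        t=(c2w(q) if frame=='c' else np.array(q))-ahead*M[:,2]
        d=M.T@(t-p);print('leg to',t,'d',d,'rows',round(np.linalg.norm(d)/.0417,1));p=t
    return M
E
python3 -c "
from h import *
legs([(.47,.12,.46),(.44,0,.42)]);
print()
legs([(-.158,0,.221),(-.129,0,.232),(-.119,0,.2575),(-.102,0,.279),(-.0805,0,.296),(-.0617,0,.3065),(-.034,0,.3125)],.066,'c')"
```

```text
leg to [0.47 0.12 0.46] d [ 0.4891 -0.2618 -0.1488] rows 13.8
leg to [0.44 0.   0.42] d [ 0.0738 -0.1066  0.0095] rows 3.1

leg to [ 0.4566 -0.1437  0.2782] d [ 0.6543 -0.5049 -0.0208] rows 19.8
leg to [ 0.4846 -0.1362  0.2892] d [-0.0306 -0.0004  0.0049] rows 0.7
leg to [ 0.4942 -0.1336  0.3147] d [-0.0214 -0.0011 -0.0171] rows 0.7
leg to [ 0.5107 -0.1293  0.3362] d [-0.0254 -0.0009 -0.0102] rows 0.7
leg to [ 0.5315 -0.1237  0.3532] d [-0.0271 -0.0007 -0.004 ] rows 0.7
leg to [ 0.5496 -0.1189  0.3637] d [-0.0215 -0.0004  0.0003] rows 0.5
leg to [ 0.5764 -0.1118  0.3697] d [-0.027  -0.0001  0.0086] rows 0.7
```

Request:
move_arm:
  increments:
    - {"dx": 0.0326, "dy": -0.0175, "dz": -0.01, "twist": 0.0, "jaw": -1}
    - {"dx": 0.0326, "dy": -0.0175, "dz": -0.01, "twist": 0.0, "jaw": -1}
    - {"dx": 0.0326, "dy": -0.0175, "dz": -0.01, "twist": 0.0, "jaw": -1}
    - {"dx": 0.0326, "dy": -0.0175, "dz": -0.01, "twist": 0.0, "jaw": -1}
    - {"dx": 0.0326, "dy": -0.0175, "dz": -0.01, "twist": 0.0, "jaw": -1}
    - {"dx": 0.0326, "dy": -0.0175, "dz": -0.01, "twist": 0.0, "jaw": -1}
    - {"dx": 0.0326, "dy": -0.0175, "dz": -0.01, "twist": 0.0, "jaw": -1}
    - {"dx": 0.0326, "dy": -0.0175, "dz": -0.01, "twist": 0.0, "jaw": -1}
    - {"dx": 0.0326, "dy": -0.0175, "dz": -0.01, "twist": 0.0, "jaw": -1}
    - {"dx": 0.0326, "dy": -0.0175, "dz": -0.01, "twist": 0.0, "jaw": -1}
    - {"dx": 0.0326, "dy": -0.0175, "dz": -0.01, "twist": 0.0, "jaw": -1}
    - {"dx": 0.0326, "dy": -0.0175, "dz": -0.01, "twist": 0.0, "jaw": -1}

```text
t: 6.68
eef_pos: [0.5824, 0.2233, 0.4923]
ee_rot: [-3.087, 0.52, -2.86]
force: [-0.5, 0.0, 0.9]
width: 0.0004
gripper_force: 0.0
```

Request:
move_arm:
  increments:
    - {"dx": 0.0326, "dy": -0.0175, "dz": -0.01, "twist": 0.0, "jaw": -1}
    - {"dx": 0.0326, "dy": -0.0175, "dz": -0.01, "twist": 0.0, "jaw": -1}
    - {"dx": 0.0326, "dy": -0.0175, "dz": -0.01, "twist": 0.0, "jaw": -1}
    - {"dx": 0.0185, "dy": -0.0267, "dz": 0.002, "twist": 0.0, "jaw": -1}
    - {"dx": 0.0185, "dy": -0.0267, "dz": 0.002, "twist": 0.0, "jaw": -1}
    - {"dx": 0.0185, "dy": -0.0267, "dz": 0.002, "twist": 0.0, "jaw": -1}
    - {"dx": 0.0185, "dy": -0.0267, "dz": 0.002, "twist": 0.0, "jaw": -1}
    - {"dx": 0.0, "dy": 0.0, "dz": 0.0, "twist": 0.0, "jaw": -1}

```text
t: 7.35
eef_pos: [0.4673, 0.0236, 0.433]
ee_rot: [-3.087, 0.519, -2.863]
force: [-0.8, 0.0, -0.5]
width: 0.0007
gripper_force: 0.0
```

```bash
python3 -c "
from h import *
st()
print(legs([(-.158,0,.221),(-.129,0,.232),(-.119,0,.2575),(-.102,0,.279),(-.0805,0,.296),(-.0617,0,.3065),(-.034,0,.3125)],.066,'c'))"
```

```text
t 7.35 q [ 0.618  -0.3543 -0.5976  0.2865 -0.8702 -2.059 ] p [0.4673 0.0236 0.433 ] rpy [-3.0873  0.519  -2.863 ] F [-0.7542  0.0213 -0.4852] w 0.0007321848126327223 0.0
leg to [ 0.4566 -0.1435  0.2782] d [ 0.1256 -0.1517  0.1149] rows 5.5
leg to [ 0.4846 -0.136   0.2892] d [-0.0306 -0.0003  0.0049] rows 0.7
leg to [ 0.4943 -0.1334  0.3147] d [-0.0213 -0.0011 -0.0171] rows 0.7
leg to [ 0.5107 -0.1291  0.3362] d [-0.0254 -0.0009 -0.0102] rows 0.7
leg to [ 0.5315 -0.1235  0.3532] d [-0.0271 -0.0006 -0.0041] rows 0.7
leg to [ 0.5497 -0.1187  0.3637] d [-0.0215 -0.0003  0.0002] rows 0.5
leg to [ 0.5764 -0.1116  0.3697] d [-0.027  -0.0001  0.0085] rows 0.7
[[-0.8348 -0.2488  0.4911]
 [-0.2388  0.9674  0.0841]
 [-0.496  -0.0471 -0.867 ]]
```

Request:
move_arm:
  increments:
    - {"dx": 0.0315, "dy": -0.01, "dz": 0.0, "twist": 0.0, "jaw": -1}
    - {"dx": 0.0315, "dy": -0.01, "dz": 0.0, "twist": 0.0, "jaw": -1}
    - {"dx": 0.0315, "dy": -0.01, "dz": 0.0, "twist": 0.0, "jaw": -1}
    - {"dx": 0.0315, "dy": -0.01, "dz": 0.0, "twist": 0.0, "jaw": -1}
    - {"dx": 0.0, "dy": -0.037, "dz": 0.0, "twist": 0.0, "jaw": -1}
    - {"dx": 0.0, "dy": -0.037, "dz": 0.015, "twist": 0.0, "jaw": -1}
    - {"dx": 0.0, "dy": -0.037, "dz": 0.015, "twist": 0.0, "jaw": -1}
    - {"dx": 0.0, "dy": 0.0, "dz": 0.03, "twist": 0.0, "jaw": -1}
    - {"dx": 0.0, "dy": 0.0, "dz": 0.03, "twist": 0.0, "jaw": -1}
    - {"dx": 0.0, "dy": 0.0, "dz": 0.025, "twist": 0.0, "jaw": -1}
    - {"dx": 0.0, "dy": 0.0, "dz": 0.0, "twist": 0.0, "jaw": -1}

```text
t: 8.27
eef_pos: [0.4463, -0.1101, 0.2797]
ee_rot: [-3.088, 0.506, -2.861]
force: [-0.6, 0.8, -0.5]
width: 0.0008
gripper_force: 0.0
```

```bash
python3 -c "
from h import *
st()
a=arm.grab_frame('wrist');cv2.imwrite('pics/w1.png',a);pp('wrist','lid_edge');arm.grab_frame('scene');pp('scene','lid_edge')
legs([(-.158,0,.221),(-.129,0,.232),(-.119,0,.2575),(-.102,0,.279),(-.0805,0,.296),(-.0617,0,.3065),(-.034,0,.3125)],.066,'c')"
```

```text
t 8.2667 q [ 0.1989 -0.231  -0.7659  0.0277 -0.5281 -1.5233] p [ 0.4463 -0.1101  0.2797] rpy [-3.088   0.5056 -2.861 ] F [-0.5517  0.79   -0.5461] w 0.0007901256024668265 0.0
scene lid_edge [ 0.5211 -0.1329  0.253 ] 0.95
leg to [ 0.457  -0.1435  0.2784] d [ 0.0032 -0.0358  0.0075] rows 0.9
leg to [ 0.485  -0.136   0.2894] d [-0.0307 -0.0005  0.0047] rows 0.7
leg to [ 0.4947 -0.1335  0.3149] d [-0.0212 -0.0012 -0.0173] rows 0.7
leg to [ 0.5111 -0.1291  0.3364] d [-0.0254 -0.001  -0.0104] rows 0.7
leg to [ 0.5319 -0.1236  0.3534] d [-0.0271 -0.0008 -0.0042] rows 0.7
leg to [ 0.5501 -0.1187  0.3639] d [-0.0215 -0.0005  0.0001] rows 0.5
leg to [ 0.5768 -0.1116  0.3699] d [-0.0271 -0.0002  0.0084] rows 0.7
```

View pics/w1.png

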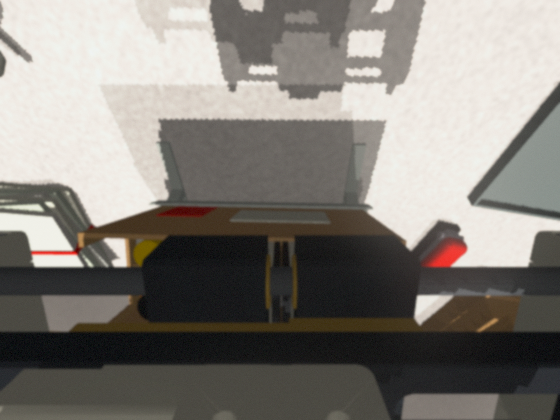

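The wrist view shows the closed fingers (280,280) in front of the carton. The lid's front strip is at row 220 and a yellow cap is at (150,250). Now I'll swing the lid along the planned arc.

Request:
move_arm:
  increments:
    - {"dx": 0.003, "dy": -0.018, "dz": 0.003, "twist": 0.0, "jaw": -1}
    - {"dx": 0.0, "dy": -0.018, "dz": 0.004, "twist": 0.0, "jaw": -1}
    - {"dx": -0.015, "dy": 0.0, "dz": 0.002, "twist": 0.0, "jaw": -1}
    - {"dx": -0.015, "dy": 0.0, "dz": 0.002, "twist": 0.0, "jaw": -1}
    - {"dx": -0.011, "dy": 0.0, "dz": -0.0086, "twist": 0.0, "jaw": -1}
    - {"dx": -0.011, "dy": 0.0, "dz": -0.0086, "twist": 0.0, "jaw": -1}
    - {"dx": -0.0127, "dy": 0.0, "dz": -0.005, "twist": 0.0, "jaw": -1}
    - {"dx": -0.0127, "dy": 0.0, "dz": -0.005, "twist": 0.0, "jaw": -1}
    - {"dx": -0.0135, "dy": 0.0, "dz": -0.002, "twist": 0.0, "jaw": -1}
    - {"dx": -0.0135, "dy": 0.0, "dz": -0.002, "twist": 0.0, "jaw": -1}
    - {"dx": 0.0, "dy": 0.0, "dz": 0.0, "twist": 0.0, "jaw": -1}

```text
t: 9.38
eef_pos: [0.5334, -0.119, 0.3552]
ee_rot: [-3.085, 0.514, -2.854]
force: [0.1, -0.3, 0.2]
width: 0.0004
gripper_force: 0.0
```

```bash
python3 -c "
from h import *
st()
arm.grab_frame('scene');pp('scene','lid_edge')
legs([(-.0805,0,.296),(-.0617,0,.3065),(-.034,0,.3125)],.066,'c')"
```

```text
t 9.3833 q [ 0.1244 -0.1189 -0.4772 -0.037  -0.6966 -1.4006] p [ 0.5334 -0.119   0.3552] rpy [-3.085   0.5138 -2.8542] F [ 0.1193 -0.3346  0.2198] w 0.00044425530840503074 0.0
scene lid_edge [ 0.5708 -0.1174  0.3202] 0.65
leg to [ 0.532  -0.1236  0.3535] d [-0.     -0.0043 -0.0007] rows 0.1
leg to [ 0.5501 -0.1188  0.364 ] d [-0.0215 -0.0005  0.0001] rows 0.5
leg to [ 0.5769 -0.1117  0.37  ] d [-0.0271 -0.0003  0.0083] rows 0.7
```

Request:
move_arm:
  increments:
    - {"dx": -0.0108, "dy": 0.0, "dz": 0.0, "twist": 0.0, "jaw": -1}
    - {"dx": -0.0108, "dy": 0.0, "dz": 0.0, "twist": 0.0, "jaw": -1}
    - {"dx": -0.009, "dy": 0.0, "dz": 0.003, "twist": 0.0, "jaw": -1}
    - {"dx": -0.009, "dy": 0.0, "dz": 0.003, "twist": 0.0, "jaw": -1}
    - {"dx": -0.008, "dy": 0.0, "dz": 0.002, "twist": 0.0, "jaw": -1}
    - {"dx": 0.0, "dy": 0.0, "dz": 0.0, "twist": 0.0, "jaw": -1}

```text
t: 9.98
eef_pos: [0.5764, -0.1077, 0.3678]
ee_rot: [-3.087, 0.509, -2.857]
force: [-0.1, 0.1, -0.0]
width: 0.0007
gripper_force: 0.0
```

```bash
python3 -c "
from h import *
st()
arm.grab_frame('scene');pp('scene','lid_edge')
r=arm.pinpoint('scene','lid_edge')
if r: print(w2c(r[0]['position']))
legs([(-.034,0,.3125)],.066,'c')"
```

```text
t 9.9833 q [ 0.1391 -0.0538 -0.3942 -0.0252 -0.7193 -1.4247] p [ 0.5764 -0.1077  0.3678] rpy [-3.087   0.5089 -2.8568] F [-0.0883  0.0542 -0.0018] w 0.0006667044563310302 0.0
scene lid_edge [ 0.6196 -0.0995  0.3304] 0.91
scene lid_edge [ 0.6258 -0.0997  0.2973] 0.27
[-0.0219  0.0036  0.3304]
leg to [ 0.577  -0.1116  0.3701] d [-0.0025 -0.0042 -0.0015] rows 0.1
```

Request:
move_arm:
  increments:
    - {"dx": -0.004, "dy": 0.0, "dz": 0.002, "twist": 0.0, "jaw": -1}
    - {"dx": 0.0, "dy": 0.0, "dz": 0.0, "twist": 0.0, "jaw": -1}

```text
t: 10.3
eef_pos: [0.5792, -0.1069, 0.368]
ee_rot: [-3.087, 0.509, -2.857]
force: [0.5, 0.8, 0.9]
width: 0.0004
gripper_force: 0.0
```

Request:
move_arm:
  increments:
    - {"dx": -0.004, "dy": 0.0, "dz": 0.002, "twist": 0.0, "jaw": -1}
    - {"dx": 0.0, "dy": 0.0, "dz": 0.0, "twist": 0.0, "jaw": -1}

```text
t: 10.47
eef_pos: [0.5825, -0.1061, 0.3678]
ee_rot: [-3.087, 0.506, -2.858]
force: [-7.7, -0.0, 3.6]
width: 0.0007
gripper_force: 3.7
```

The push reads 8 N against the rail, so the lid is at its stop. Backing off and looking inside.

Request:
move_arm:
  increments:
    - {"dx": 0.02, "dy": 0.0, "dz": 0.0, "twist": 0.0, "jaw": 1}
    - {"dx": 0.03, "dy": 0.0, "dz": -0.02, "twist": 0.0, "jaw": 1}
    - {"dx": 0.03, "dy": 0.0, "dz": -0.025, "twist": 0.0, "jaw": 1}
    - {"dx": 0.01, "dy": 0.0, "dz": -0.025, "twist": 0.0, "jaw": 1}
    - {"dx": 0.0, "dy": 0.0, "dz": 0.0, "twist": 0.0, "jaw": 1}

```text
t: 10.88
eef_pos: [0.4719, -0.1347, 0.3894]
ee_rot: [-3.085, 0.515, -2.857]
force: [0.2, -0.5, 0.3]
width: 0.0278
gripper_force: 0.0
```

```bash
python3 -c "
from h import *
st()
for c in('wrist','top','scene'):
  a=arm.grab_frame(c);cv2.imwrite('pics/v2_%s.png'%c,a)
  for n in 'lid_edge lid_hinge back_rail blue_bottle_mid green_bottle_mid amber_bottle_mid red_bottle_mid yellow_bottle_mid rear_row'.split():
    for r in arm.pinpoint(c,n)[:1]: print(c,n,np.array(r['position']),w2c(r['position']),round(r['score'],2))
"
```

```text
t 10.8833 q [ 0.0987 -0.2439 -0.4893 -0.0488 -0.8094 -1.3751] p [ 0.4719 -0.1347  0.3894] rpy [-3.0849  0.5148 -2.8567] F [ 0.2329 -0.5426  0.3067] w 0.027848022364287274 0.0
wrist lid_hinge [ 0.6202 -0.1076  0.2253] [-0.0234 -0.0044  0.2253] 0.58
wrist back_rail [ 0.6289 -0.1026  0.2943] [-0.0137 -0.0018  0.2943] 0.97
wrist blue_bottle_mid [ 0.6485 -0.1028  0.132 ] [ 0.0052 -0.0071  0.132 ] 0.76
wrist green_bottle_mid [ 0.6247 -0.0137  0.136 ] [0.0051 0.0852 0.136 ] 0.62
wrist amber_bottle_mid [ 0.6734 -0.1854  0.1324] [ 0.008  -0.0933  0.1324] 0.9
wrist red_bottle_mid [ 0.5788 -0.0234  0.1072] [-0.0418  0.0876  0.1072] 0.6
wrist yellow_bottle_mid [ 0.6285 -0.1938  0.1073] [-0.0376 -0.0899  0.1073] 0.81
top lid_edge [ 0.6268 -0.1029  0.331 ] [-0.0158 -0.0016  0.331 ] 0.94
top lid_hinge [ 0.6202 -0.1047  0.2278] [-0.0227 -0.0016  0.2278] 0.89
top back_rail [ 0.633  -0.0991  0.2976] [-0.0089  0.0005  0.2976] 0.96
top blue_bottle_mid [ 0.6492 -0.0975  0.1351] [ 0.0072 -0.0021  0.1351] 0.74
top green_bottle_mid [ 0.6202 -0.0118  0.1364] [0.0012 0.0882 0.1364] 0.64
top amber_bottle_mid [ 0.6281 -0.195   0.1024] [-0.0383 -0.0909  0.1024] 0.7
top red_bottle_mid [ 0.578  -0.0306  0.109 ] [-0.0444  0.0808  0.109 ] 0.93
top yellow_bottle_mid [ 0.6272 -0.196   0.1018] [-0.0394 -0.0917  0.1018] 0.86
top rear_row [ 0.6851 -0.0833  0.0793] [0.0455 0.0024 0.0793] 0.75
scene lid_edge [ 0.6212 -0.1009  0.3307] [-0.0207  0.0018  0.3307] 0.76
scene lid_hinge [ 0.6168 -0.1056  0.2269] [-0.0262 -0.0016  0.2269] 0.58
scene back_rail [ 0.629  -0.1003  0.2963] [-0.013   0.0004  0.2963] 0.61
scene yellow_bottle_mid [ 0.6327 -0.1926  0.1064] [-0.0332 -0.0898  0.1064] 0.56
scene rear_row [ 0.6855 -0.0879  0.081 ] [ 0.0447 -0.0022  0.081 ] 0.7
```

View pics/v2_wrist.png

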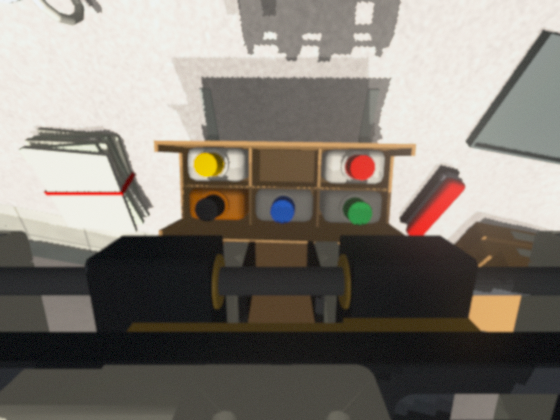

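The wrist view has the robot side at the top. The blue cap is at (282,210) in the middle rear cell, between amber (208,207) and green (358,212), and the open lid is at the bottom (280,290). The gripper body would only just clear the lid at 30° of tilt. I'll triangulate the cap, then add about 7° more tilt.

```bash
python3 -c "
from h import *
import re
t=cv2.imread('pics/v2_top.png');w=cv2.imread('pics/v2_wrist.png')
def cen(im,x0,x1,y0,y1):
    h=cv2.cvtColor(im,cv2.COLOR_BGR2HSV);m=cv2.inRange(h,(100,120,50),(130,255,255));z=np.zeros_like(m);z[y0:y1,x0:x1]=m[y0:y1,x0:x1]
    n,l,s,c=cv2.connectedComponentsWithStats(z);i=1+np.argmax(s[1:,4]);print(s[i],c[i]);return c[i]
cw=cen(w,250,320,185,235);ct=cen(t,250,390,150,260)
def ray(c,p):
    i=arm.camera_info(c);E=np.array(i['extrinsics']);v=np.linalg.inv(i['K'])@[p[0],p[1],1];v=E[:3,:3]@v;return E[:3,3],v/np.linalg.norm(v)
(o1,v1),(o2,v2)=ray('wrist',cw),ray('top',ct)
s=np.linalg.lstsq(np.c_[v1,-v2],o2-o1,rcond=None)[0];a,b=o1+s[0]*v1,o2+s[1]*v2
print(a,b,w2c((a+b)/2))
legs([(.45,.1,.5),(.80,.54,.56)])
"
```

```text
[271 198  23  25 475] [282.1411 210.1411]
[308 191  12  11 104] [314.1058 195.9038]
[ 0.6094 -0.1063  0.1825] [ 0.6097 -0.1069  0.1826] [-0.0335 -0.0007  0.1825]
leg to [0.45 0.1  0.5 ] d [-0.0929  0.2265 -0.0918] rows 6.3
leg to [0.8  0.54 0.56] d [-0.4303  0.333   0.1537] rows 13.6
```

Request:
move_arm:
  increments:
    - {"dx": -0.0133, "dy": 0.0323, "dz": -0.0131, "twist": 0.0, "jaw": 0.14}
    - {"dx": -0.0133, "dy": 0.0323, "dz": -0.0131, "twist": 0.0, "jaw": 0.14}
    - {"dx": -0.0133, "dy": 0.0323, "dz": -0.0131, "twist": 0.0, "jaw": 0.14}
    - {"dx": -0.0133, "dy": 0.0323, "dz": -0.0131, "twist": 0.0, "jaw": 0.14}
    - {"dx": -0.0133, "dy": 0.0323, "dz": -0.0131, "twist": 0.0, "jaw": 0.14}
    - {"dx": -0.0133, "dy": 0.0323, "dz": -0.0131, "twist": 0.0, "jaw": 0.14}
    - {"dx": -0.0133, "dy": 0.0323, "dz": -0.0131, "twist": 0.0, "jaw": 0.14}
    - {"dx": -0.0307, "dy": 0.0238, "dz": 0.011, "twist": 0.0, "jaw": 0.14}
    - {"dx": -0.0307, "dy": 0.0238, "dz": 0.011, "twist": 0.0, "jaw": 0.14}
    - {"dx": -0.0307, "dy": 0.0238, "dz": 0.011, "twist": 0.0, "jaw": 0.14}
    - {"dx": -0.0307, "dy": 0.0238, "dz": 0.011, "twist": 0.0, "jaw": 0.14}
    - {"dx": -0.0307, "dy": 0.0238, "dz": 0.011, "twist": 0.0, "jaw": 0.14}

```text
t: 13.38
eef_pos: [0.5762, 0.2588, 0.5212]
ee_rot: [-3.087, 0.509, -2.857]
force: [-0.5, 1.2, 0.7]
width: 0.0502
gripper_force: 0.0
```

Request:
move_arm:
  increments:
    - {"dx": -0.0307, "dy": 0.0238, "dz": 0.011, "twist": 0.0, "jaw": 0.14}
    - {"dx": -0.0307, "dy": 0.0238, "dz": 0.011, "twist": 0.0, "jaw": 0.14}
    - {"dx": -0.0307, "dy": 0.0238, "dz": 0.011, "twist": 0.0, "jaw": 0.14}
    - {"dx": -0.0307, "dy": 0.0238, "dz": 0.011, "twist": 0.0, "jaw": 0.14}
    - {"dx": -0.0307, "dy": 0.0238, "dz": 0.011, "twist": 0.0, "jaw": 0.14}
    - {"dx": -0.0307, "dy": 0.0238, "dz": 0.011, "twist": 0.0, "jaw": 0.14}
    - {"dx": -0.0307, "dy": 0.0238, "dz": 0.011, "twist": 0.0, "jaw": 0.14}
    - {"dx": -0.0307, "dy": 0.0238, "dz": 0.011, "twist": 0.0, "jaw": 0.14}
    - {"dx": -0.0307, "dy": 0.0238, "dz": 0.011, "twist": 0.0, "jaw": 0.14}
    - {"dx": -0.034, "dy": 0.018, "dz": -0.014, "twist": 0.0, "jaw": 0.14}
    - {"dx": -0.034, "dy": 0.018, "dz": -0.014, "twist": 0.0, "jaw": 0.14}
    - {"dx": -0.034, "dy": 0.018, "dz": -0.014, "twist": 0.0, "jaw": 0.14}

```text
t: 14.38
eef_pos: [0.8156, 0.5749, 0.5927]
ee_rot: [-3.083, 0.539, -2.851]
force: [-5.7, -1.8, 7.3]
width: 0.0499
gripper_force: 0.0
```

```bash
python3 -c "
from h import *
s=st();M=R.from_euler('xyz',s['ee_rot']).as_matrix();print(M);print('carton',R.from_euler('z',-YAW).as_matrix()@M)"
```

```text
t 14.3833 q [ 0.9063  0.8235  1.2522  0.3511 -1.5775 -2.1249] p [0.8156 0.5749 0.5927] rpy [-3.0829  0.5389 -2.8515] F [-5.6634 -1.8271  7.2873] w 0.04987624646543627 0.0
[[-0.8224 -0.2568  0.5077]
 [-0.2455  0.9652  0.0904]
 [-0.5132 -0.0503 -0.8568]]
carton [[-0.8579 -0.      0.5139]
 [-0.0259  0.9987 -0.0431]
 [-0.5132 -0.0503 -0.8568]]
```

Request:
move_arm:
  increments:
    - {"dx": -0.034, "dy": 0.018, "dz": -0.014, "twist": 0.0, "jaw": 0.14}
    - {"dx": -0.034, "dy": 0.018, "dz": -0.014, "twist": 0.0, "jaw": 0.14}
    - {"dx": -0.034, "dy": 0.018, "dz": -0.014, "twist": 0.0, "jaw": 0.14}
    - {"dx": -0.034, "dy": 0.018, "dz": -0.014, "twist": 0.0, "jaw": 0.14}
    - {"dx": -0.034, "dy": 0.018, "dz": -0.014, "twist": 0.0, "jaw": 0.14}

```text
t: 14.8
eef_pos: [0.7942, 0.6165, 0.6625]
ee_rot: [-3.128, 0.696, -2.851]
force: [0.2, 0.4, -0.2]
width: 0.0503
gripper_force: 0.0
```

```bash
python3 -c "
from h import *
s=st();M=R.from_euler('xyz',s['ee_rot']).as_matrix();print('carton',R.from_euler('z',-YAW).as_matrix()@M)
legs([(.47,.15,.5),(.42,-.1,.45)])
legs([(-.070,-.001,.236),(-.035,-.001,.186)],.047,'c')"
```

```text
t 14.8 q [ 0.9666  0.787   1.2516  0.427  -1.4748 -2.1694] p [0.7942 0.6165 0.6625] rpy [-3.1277  0.6964 -2.8512] F [ 0.25    0.4393 -0.2327] w 0.05028951478586104 0.0
carton [[-0.7668 -0.0215  0.6415]
 [-0.0233  0.9997  0.0056]
 [-0.6415 -0.0106 -0.7671]]
leg to [0.47 0.15 0.5 ] d [ 0.4451 -0.3563 -0.1554] rows 14.2
leg to [ 0.42 -0.1   0.45] d [ 0.1237 -0.2257 -0.0352] rows 6.2
leg to [ 0.5452 -0.1243  0.2721] d [ 0.5962 -0.6382  0.0193] rows 21.0
leg to [ 0.5791 -0.1153  0.2221] d [ 0.0052 -0.0002  0.0608] rows 1.5
```

Request:
move_arm:
  increments:
    - {"dx": 0.0297, "dy": -0.0238, "dz": -0.0104, "twist": 0.0, "jaw": 0.14}
    - {"dx": 0.0297, "dy": -0.0238, "dz": -0.0104, "twist": 0.0, "jaw": 0.14}
    - {"dx": 0.0297, "dy": -0.0238, "dz": -0.0104, "twist": 0.0, "jaw": 0.14}
    - {"dx": 0.0297, "dy": -0.0238, "dz": -0.0104, "twist": 0.0, "jaw": 0.14}
    - {"dx": 0.0297, "dy": -0.0238, "dz": -0.0104, "twist": 0.0, "jaw": 0.14}
    - {"dx": 0.0297, "dy": -0.0238, "dz": -0.0104, "twist": 0.0, "jaw": 0.14}
    - {"dx": 0.0297, "dy": -0.0238, "dz": -0.0104, "twist": 0.0, "jaw": 0.14}
    - {"dx": 0.0297, "dy": -0.0238, "dz": -0.0104, "twist": 0.0, "jaw": 0.14}
    - {"dx": 0.0297, "dy": -0.0238, "dz": -0.0104, "twist": 0.0, "jaw": 0.14}
    - {"dx": 0.0297, "dy": -0.0238, "dz": -0.0104, "twist": 0.0, "jaw": 0.14}
    - {"dx": 0.0297, "dy": -0.0238, "dz": -0.0104, "twist": 0.0, "jaw": 0.14}
    - {"dx": 0.0297, "dy": -0.0238, "dz": -0.0104, "twist": 0.0, "jaw": 0.14}

```text
t: 15.8
eef_pos: [0.5644, 0.285, 0.5533]
ee_rot: [-3.125, 0.697, -2.852]
force: [0.2, 0.7, 0.1]
width: 0.0498
gripper_force: 0.0
```

Request:
move_arm:
  increments:
    - {"dx": 0.0297, "dy": -0.0238, "dz": -0.0104, "twist": 0.0, "jaw": 0.14}
    - {"dx": 0.0297, "dy": -0.0238, "dz": -0.0104, "twist": 0.0, "jaw": 0.14}
    - {"dx": 0.0297, "dy": -0.0238, "dz": -0.0104, "twist": 0.0, "jaw": 0.14}
    - {"dx": 0.0177, "dy": -0.0322, "dz": -0.005, "twist": 0.0, "jaw": 0.14}
    - {"dx": 0.0177, "dy": -0.0322, "dz": -0.005, "twist": 0.0, "jaw": 0.14}
    - {"dx": 0.0177, "dy": -0.0322, "dz": -0.005, "twist": 0.0, "jaw": 0.14}
    - {"dx": 0.0177, "dy": -0.0322, "dz": -0.005, "twist": 0.0, "jaw": 0.14}
    - {"dx": 0.0177, "dy": -0.0322, "dz": -0.005, "twist": 0.0, "jaw": 0.14}
    - {"dx": 0.0177, "dy": -0.0322, "dz": -0.005, "twist": 0.0, "jaw": 0.14}
    - {"dx": 0.0177, "dy": -0.0322, "dz": -0.005, "twist": 0.0, "jaw": 0.14}
    - {"dx": 0.0, "dy": 0.0, "dz": 0.0, "twist": 0.0, "jaw": 0.14}

```text
t: 16.72
eef_pos: [0.4476, -0.0619, 0.473]
ee_rot: [-3.119, 0.699, -2.855]
force: [0.3, 0.7, 0.3]
width: 0.0501
gripper_force: 0.0
```

```bash
cat >> h.py <<'E'
def cen(im,x0,x1,y0,y1):
    h=cv2.cvtColor(im,cv2.COLOR_BGR2HSV);m=cv2.inRange(h,(100,120,50),(130,255,255));z=np.zeros_like(m);z[y0:y1,x0:x1]=m[y0:y1,x0:x1]
    n,l,s,c=cv2.connectedComponentsWithStats(z);i=1+np.argmax(s[1:,4]);print(s[i],c[i]);return c[i]
def ray(c,p):
    i=arm.camera_info(c);E=np.array(i['extrinsics']);v=np.linalg.inv(i['K'])@[p[0],p[1],1];v=E[:3,:3]@v;return E[:3,3],v/np.linalg.norm(v)
E
python3 -c "
from h import *
s=st();M=R.from_euler('xyz',s['ee_rot']).as_matrix();print('carton',R.from_euler('z',-YAW).as_matrix()@M)
w=arm.grab_frame('wrist');cv2.imwrite('pics/w3.png',w)
pp('wrist','blue_bottle_mid');pp('wrist','lid_edge')
legs([(-.075,-.001,.236),(-.035,-.001,.186)],.047,'c')"
```

```text
t 16.7167 q [ 0.346  -0.4529 -0.5482  0.0865 -0.7801 -1.678 ] p [ 0.4476 -0.0619  0.473 ] rpy [-3.119   0.6991 -2.8551] F [0.3143 0.6635 0.3119] w 0.05006438402774787 0.0
carton [[-0.7651 -0.012   0.6437]
 [-0.0203  0.9998 -0.0055]
 [-0.6435 -0.0173 -0.7652]]
wrist blue_bottle_mid [ 0.6479 -0.1014  0.1319] 0.86
leg to [ 0.5403 -0.1252  0.272 ] d [ 0.0775 -0.0872  0.1993] rows 5.5
leg to [ 0.5789 -0.1149  0.222 ] d [0.0015 0.0002 0.064 ] rows 1.5
```

View pics/w3.png

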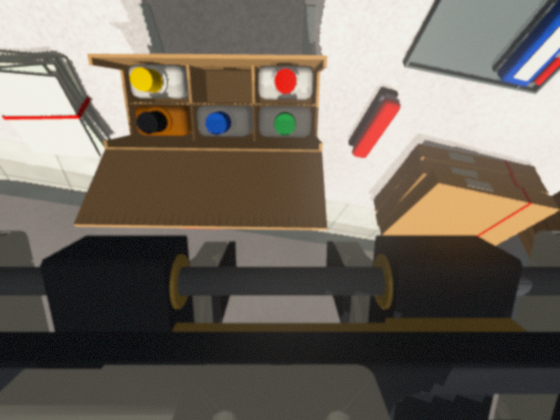

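The wrist view shows the lid lying back (200,185), the blue cap at (217,122) and all the bottles in their cells. Going to hover above the cap along the tool axis.

Request:
move_arm:
  increments:
    - {"dx": 0.02, "dy": -0.022, "dz": 0.0, "twist": 0.0, "jaw": 0.14}
    - {"dx": 0.02, "dy": -0.022, "dz": 0.02, "twist": 0.0, "jaw": 0.14}
    - {"dx": 0.02, "dy": -0.022, "dz": 0.025, "twist": 0.0, "jaw": 0.14}
    - {"dx": 0.0175, "dy": -0.0212, "dz": 0.025, "twist": 0.0, "jaw": 0.14}
    - {"dx": 0.0, "dy": 0.0, "dz": 0.035, "twist": 0.0, "jaw": 0.14}
    - {"dx": 0.0, "dy": 0.0, "dz": 0.035, "twist": 0.0, "jaw": 0.14}
    - {"dx": 0.0, "dy": 0.0, "dz": 0.03, "twist": 0.0, "jaw": 0.14}
    - {"dx": 0.0, "dy": 0.0, "dz": 0.0, "twist": 0.0, "jaw": 0.14}
    - {"dx": 0.0, "dy": 0.0, "dz": 0.0, "twist": 0.0, "jaw": 0.14}

```text
t: 17.62
eef_pos: [0.5226, -0.1267, 0.2903]
ee_rot: [-3.121, 0.689, -2.846]
force: [0.1, -1.2, -0.2]
width: 0.0499
gripper_force: 0.0
```

```bash
python3 -c "
from h import *
s=st();M=R.from_euler('xyz',s['ee_rot']).as_matrix();print('carton',R.from_euler('z',-YAW).as_matrix()@M)
w=arm.grab_frame('wrist');cv2.imwrite('pics/w4.png',w)
pp('wrist','blue_bottle_mid')
p1=cen(w,100,460,60,300)
t=arm.grab_frame('top');cv2.imwrite('pics/t4.png',t);pt=cen(t,250,390,150,260)
(o1,v1),(o2,v2)=ray('wrist',p1),ray('top',pt)
x=np.linalg.lstsq(np.c_[v1,-v2],o2-o1,rcond=None)[0];a,b=o1+x[0]*v1,o2+x[1]*v2
print(a,b,w2c((a+b)/2))
legs([(-.035,-.001,.186)],.047,'c')"
```

```text
t 17.6167 q [ 0.001  -0.0918 -0.5471 -0.3712 -0.4714 -1.008 ] p [ 0.5226 -0.1267  0.2903] rpy [-3.1211  0.6887 -2.8463] F [ 0.1013 -1.203  -0.2108] w 0.049940545515542 0.0
carton [[-0.7716 -0.0223  0.6357]
 [-0.0273  0.9996  0.002 ]
 [-0.6356 -0.0158 -0.7719]]
wrist blue_bottle_mid [ 0.6486 -0.1015  0.1331] 0.88
[ 258  197   36   45 1255] [275.8518 219.7052]
[308 191  12  11 102] [314.1373 195.951 ]
[ 0.6092 -0.1087  0.1874] [ 0.6084 -0.1066  0.187 ] [-0.0344 -0.0015  0.1872]
leg to [ 0.5791 -0.115   0.2221] d [ 0.0008 -0.0023  0.092 ] rows 2.2
```

View pics/w4.png

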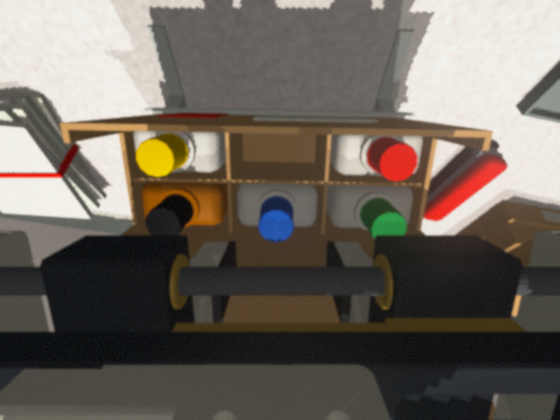

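The cap is at (276,220), centred between the open fingers, and it triangulates to within 1–2 mm of the expected axis. Going in along the tool axis.

Request:
move_arm:
  increments:
    - {"dx": 0.0, "dy": -0.003, "dz": 0.023, "twist": 0.0, "jaw": 0.14}
    - {"dx": 0.002, "dy": 0.0, "dz": 0.023, "twist": 0.0, "jaw": 0.14}
    - {"dx": 0.0, "dy": 0.0, "dz": 0.023, "twist": 0.0, "jaw": 0.14}
    - {"dx": 0.0, "dy": 0.0, "dz": 0.015, "twist": 0.0, "jaw": 0.14}
    - {"dx": 0.0, "dy": 0.0, "dz": 0.009, "twist": 0.0, "jaw": 0.14}
    - {"dx": 0.0, "dy": 0.0, "dz": 0.0, "twist": 0.0, "jaw": 0.14}

```text
t: 18.27
eef_pos: [0.579, -0.1166, 0.2187]
ee_rot: [-3.121, 0.692, -2.849]
force: [-0.6, 0.3, 0.5]
width: 0.0497
gripper_force: 0.0
```

```bash
python3 -c "
from h import *
s=st();M=R.from_euler('xyz',s['ee_rot']).as_matrix();print('carton',R.from_euler('z',-YAW).as_matrix()@M)
legs([(-.035,-.002,.184)],.047,'c')"
```

```text
t 18.2667 q [-0.0021  0.0933 -0.5027 -0.5154 -0.3413 -0.8517] p [ 0.579  -0.1166  0.2187] rpy [-3.1205  0.6917 -2.8492] F [-0.6196  0.3405  0.4868] w 0.04969512052837759 0.0
carton [[-0.7698 -0.019   0.6381]
 [-0.025   0.9997 -0.0004]
 [-0.6379 -0.0162 -0.77  ]]
leg to [ 0.5794 -0.1159  0.2202] d [-0.0014  0.0005 -0.0008] rows 0.0
```

Request:
move_arm:
  increments:
    - {"dx": 0.0, "dy": 0.0, "dz": 0.0, "twist": 0.0, "jaw": -1}
    - {"dx": 0.0, "dy": 0.0, "dz": 0.0, "twist": 0.0, "jaw": -1}
    - {"dx": 0.0, "dy": 0.0, "dz": 0.0, "twist": 0.0, "jaw": -1}
    - {"dx": 0.0, "dy": 0.0, "dz": 0.0, "twist": 0.0, "jaw": -1}
    - {"dx": 0.0, "dy": 0.0, "dz": 0.0, "twist": 0.0, "jaw": -1}
  force: 35

```text
t: 18.68
eef_pos: [0.5784, -0.1171, 0.2198]
ee_rot: [-3.12, 0.693, -2.85]
force: [-4.0, 1.7, 6.3]
width: 0.0269
gripper_force: 35.0
```

```bash
python3 -c "
from h import *
s=st();M=R.from_euler('xyz',s['ee_rot']).as_matrix();
n=c2w([-.574,0,.819])-C0;d=c2w([.819,0,.574])-C0
print('n in tool',M.T@n,'d in tool',M.T@d)"
```

```text
t 18.6833 q [-0.003   0.0909 -0.5033 -0.515  -0.3415 -0.8521] p [ 0.5784 -0.1171  0.2198] rpy [-3.1198  0.6932 -2.8496] F [-3.9925  1.6742  6.3434] w 0.026894945510025612 34.96616542339325
n in tool [-0.082  -0.0033 -0.9967] d in tool [-0.9964 -0.0245  0.0821]
```

Request:
move_arm:
  increments:
    - {"dx": -0.002, "dy": 0.0, "dz": -0.01, "twist": 0.0, "jaw": -1}
    - {"dx": -0.002, "dy": 0.0, "dz": -0.02, "twist": 0.0, "jaw": -1}
    - {"dx": -0.002, "dy": 0.0, "dz": -0.025, "twist": 0.0, "jaw": -1}
    - {"dx": -0.002, "dy": 0.0, "dz": -0.025, "twist": 0.0, "jaw": -1}
    - {"dx": 0.0, "dy": 0.0, "dz": 0.0, "twist": 0.0, "jaw": -1}

```text
t: 19.1
eef_pos: [0.5338, -0.129, 0.2893]
ee_rot: [-3.117, 0.695, -2.848]
force: [0.4, 0.3, -3.6]
width: 0.0272
gripper_force: 34.9
```

```bash
python3 -c "
from h import *
s=st();M=R.from_euler('xyz',s['ee_rot']).as_matrix();print('carton',R.from_euler('z',-YAW).as_matrix()@M)
arm.grab_frame('scene');pp('scene','blue_bottle_mid');arm.grab_frame('top');pp('top','blue_bottle_mid');pp('top','lid_edge')"
```

```text
t 19.1 q [-0.0051 -0.0711 -0.5311 -0.3814 -0.4609 -0.9948] p [ 0.5338 -0.129   0.2893] rpy [-3.1175  0.6955 -2.8479] F [ 0.3922  0.3416 -3.6064] w 0.027208887427555783 34.93061006069183
carton [[-0.7673 -0.0183  0.641 ]
 [-0.0259  0.9997 -0.0025]
 [-0.6408 -0.0185 -0.7675]]
top lid_edge [ 0.6265 -0.1035  0.3308] 0.68
```

Request:
move_arm:
  increments:
    - {"dx": -0.002, "dy": 0.0, "dz": -0.03, "twist": 0.0, "jaw": -1}
    - {"dx": -0.002, "dy": 0.0, "dz": -0.03, "twist": 0.0, "jaw": -1}
    - {"dx": -0.002, "dy": 0.0, "dz": -0.03, "twist": 0.0, "jaw": -1}
    - {"dx": -0.002, "dy": 0.0, "dz": -0.03, "twist": 0.0, "jaw": -1}
    - {"dx": 0.0, "dy": 0.0, "dz": -0.03, "twist": 0.0, "jaw": -1}
    - {"dx": 0.0, "dy": 0.0, "dz": 0.0, "twist": 0.0, "jaw": -1}

```text
t: 19.85
eef_pos: [0.4476, -0.152, 0.4106]
ee_rot: [-3.116, 0.696, -2.847]
force: [0.5, 0.3, -2.4]
width: 0.0271
gripper_force: 34.9
```

```bash
python3 -c "
from h import *
s=st();M=R.from_euler('xyz',s['ee_rot']).as_matrix();print(M);print('world up in tool',M.T@[0,0,1])
legs([(.42,0.1,.45),(.36,.2,.45)])
w=arm.grab_frame('scene');cv2.imwrite('pics/s5.png',w);pp('scene','blue_bottle_mid');pp('scene','lid_edge')"
```

```text
t 19.85 q [-0.0732 -0.3094 -0.4521 -0.2976 -0.7808 -1.0705] p [ 0.4476 -0.152   0.4106] rpy [-3.1158  0.6961 -2.8471] F [ 0.4826  0.2661 -2.3837] w 0.027087706679664602 34.942161440849304
[[-0.7343 -0.2743  0.6209]
 [-0.2227  0.9614  0.1614]
 [-0.6412 -0.0198 -0.7671]]
world up in tool [-0.6412 -0.0198 -0.7671]
leg to [0.42 0.1  0.45] d [-0.0612  0.2491 -0.0067] rows 6.2
leg to [0.36 0.2  0.45] d [ 0.0218  0.1126 -0.0211] rows 2.8
scene blue_bottle_mid [ 0.5152 -0.1322  0.3235] 0.9
scene lid_edge [ 0.6255 -0.0988  0.3326] 0.68
```

View pics/s5.png

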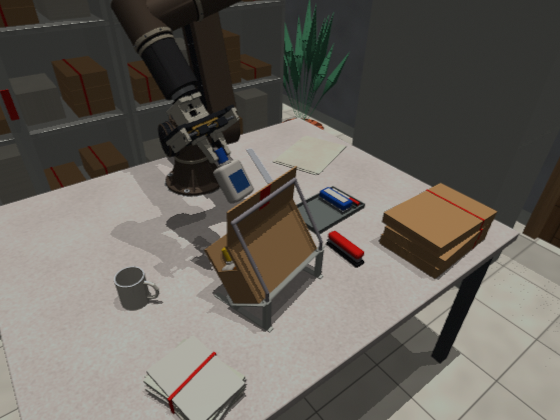

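The bottle is out of its cell: it hangs at (235,178) and the lid still stands open on the rail. I'll fit a quick kinematic model from the logged poses, to see what tilt is reachable over the tray.

```bash
cat > kin.py <<'E'
import numpy as np
from scipy.spatial.transform import Rotation as R
from scipy.optimize import least_squares
D=[([-.8349,.3586,.0119,0,-1.2241,-.2881],[.2922,-.6084,.2922],[-3.1416,0,-2.6938]),
([-.1162,.3102,.2736,.0002,-1.5315,-1.1994],[.6212,-.2657,.4423],[-3.1405,.0024,-2.8864]),
([.268,.8704,1.2298,.0025,-1.9234,-1.5817],[.9149,.0516,.4376],[-3.1393,.0068,-2.8853]),
([.3308,.8849,1.2516,.0766,-1.7261,-1.6261],[.9761,.1081,.4551],[-3.0805,.2155,-2.8793]),
([.7897,.8441,1.2516,.2923,-1.5396,-2.0369],[.8849,.5039,.5622],[-3.0886,.5204,-2.8602]),
([.618,-.3543,-.5976,.2865,-.8702,-2.059],[.4673,.0236,.433],[-3.0873,.519,-2.863]),
([.1391,-.0538,-.3942,-.0252,-.7193,-1.4247],[.5764,-.1077,.3678],[-3.087,.5089,-2.8568]),
([.9666,.787,1.2516,.427,-1.4748,-2.1694],[.7942,.6165,.6625],[-3.1277,.6964,-2.8512]),
([-.0021,.0933,-.5027,-.5154,-.3413,-.8517],[.579,-.1166,.2187],[-3.1205,.6917,-2.8492]),
([-.0732,-.3094,-.4521,-.2976,-.7808,-1.0705],[.4476,-.152,.4106],[-3.1158,.6961,-2.8471])]
def fk(q,P):
    a,b,h,L1,L2,e,L3=P
    ry=lambda t:R.from_euler('y',t); rx=lambda t:R.from_euler('x',t)
    A=R.from_euler('z',q[0]);p=A.apply([a,b,h]);A=A*ry(q[1]);p=p+A.apply([0,0,L1])
    A=A*ry(-q[2]);p=p+A.apply([L2,0,e]);A=A*rx(q[3]);A=A*ry(-q[4]);p=p+A.apply([L3,0,0])
    return p,A,q[5]
def fit():
    f=lambda P:np.concatenate([fk(q,P)[0]-p for q,p,_ in D])
    s=least_squares(f,[0,-.19,.33,.6,.47,0,.4]);return s.x,np.abs(s.fun).max()
if __name__=='__main__':
    P,r=fit();print(P,r)
    for q,p,e in D[3:]:
        _,A,q6=fk(q,P);print(A.apply([1,0,0])-R.from_euler('xyz',e).apply([0,0,1]),(A*R.from_euler('x',q6)).inv().as_matrix()@R.from_euler('xyz',e).as_matrix())
E
python3 kin.py
```

```text
[ 0.12633058 -0.20545402  0.13853354  0.46272554  0.46381462 -0.07972452
  0.02343173] 0.11272092644144194
[-4.90575708e-02  1.42942144e-01  1.27357906e-05] [[ 0.01007413  0.15035693  0.98858045]
 [ 0.99104843 -0.13311669  0.01014694]
 [ 0.13312222  0.97962888 -0.15035204]]
[-4.09015203e-01  4.05488871e-01  2.03435887e-05] [[ 0.24320707  0.49503164  0.83414267]
 [ 0.64333573 -0.72591876  0.24323052]
 [ 0.72592662  0.4774784  -0.49502012]]
[-2.50301780e-01  3.52216521e-01  2.91357865e-05] [[ 0.12484105  0.40299783  0.90664627]
 [ 0.83289502 -0.53913951  0.12495785]
 [ 0.53916657  0.7395413  -0.40296163]]
[ 4.55447662e-03 -3.29282758e-02 -3.16421367e-05] [[ 0.00427743 -0.03296079  0.99944749]
 [ 0.96785398  0.25147851  0.0041513 ]
 [-0.2514764   0.96730148  0.03297692]]
[-6.78469844e-01  4.68455537e-01  4.49132298e-05] [[ 0.39577111  0.63844709  0.66011404]
 [ 0.53898997 -0.74346682  0.39591275]
 [ 0.74354223  0.19910402 -0.63835926]]
[-6.92984237e-04 -3.29887002e-01  1.27441970e-05] [[ 0.07373617 -0.31690396  0.94558704]
 [ 0.89999535  0.42960714  0.07379754]
 [-0.42961768  0.84558239  0.31688968]]
[-3.01949697e-02 -4.11636882e-01  1.04773949e-06] [[ 0.1138543  -0.38747711  0.91482167]
 [ 0.84783097  0.51790196  0.1138429 ]
 [-0.51789945  0.76265264  0.38748046]]
```

```bash
sed -i 's/A=A\*rx(q\[3\])/A=A*rx(-q[3])/' kin.py; python3 kin.py
```

```text
[-0.06228744 -0.18696298  0.20662183  0.58025719  0.53610122 -0.01246259
  0.28146383] 0.06743806110608924
[ 5.48177906e-05 -6.79770092e-05  1.27357906e-05] [[-3.72232619e-05 -8.00155801e-05  9.99999996e-01]
 [ 9.93896408e-01 -1.10317401e-01  2.81689555e-05]
 [ 1.10317399e-01  9.93896405e-01  8.36335712e-05]]
[ 4.82575912e-05 -7.01944685e-05  2.03435887e-05] [[-3.34257720e-05 -8.09483655e-05  9.99999996e-01]
 [ 5.96116305e-01 -8.02898094e-01 -4.50676408e-05]
 [ 8.02898094e-01  5.96116301e-01  7.50921292e-05]]
[4.02129884e-05 6.55654880e-05 2.91357865e-05] [[-6.36793003e-05  5.20553399e-05  9.99999997e-01]
 [ 5.59957326e-01 -8.28521446e-01  7.87866565e-05]
 [ 8.28521447e-01  5.59957329e-01  2.36108970e-05]]
[-4.91730593e-05 -4.60357711e-05 -3.16421367e-05] [[ 6.79239173e-05 -3.04113180e-05  9.99999997e-01]
 [ 9.57613306e-01  2.88056856e-01 -5.62846585e-05]
 [-2.88056853e-01  9.57613308e-01  4.86882328e-05]]
[3.55630883e-05 7.30967386e-05 4.49132298e-05] [[-7.10065563e-05  5.98592817e-05  9.99999996e-01]
 [ 3.64976685e-01 -9.31016655e-01  8.16457261e-05]
 [ 9.31016656e-01  3.64976690e-01  4.42610443e-05]]
[-9.38499001e-08  6.03163703e-05  1.27441970e-05] [[-2.14495684e-05  5.77962274e-05  9.99999998e-01]
 [ 1.32361187e-01  9.91201550e-01 -5.44486200e-05]
 [-9.91201551e-01  1.32361186e-01 -2.89108228e-05]]
[-6.90368006e-06  3.15391117e-05  1.04773949e-06] [[-2.62696384e-06  3.21958567e-05  9.99999999e-01]
 [ 5.39804900e-01  8.41790158e-01 -2.56841073e-05]
 [-8.41790158e-01  5.39804899e-01 -1.95908335e-05]]
```

```bash
python3 - <<'E'
s=open('kin.py').read()
s=s.replace("a,b,h,L1,L2,e,L3=P","a,b,h,L1,L2,e,L3,x0,y0,e1,b2,b3=P").replace("p=A.apply([a,b,h])","p=np.array([x0,y0,0])+A.apply([a,b,h])").replace("[0,0,L1]","[e1,0,L1]").replace("A=A*ry(-q[4]);p=p+A.apply([L3,0,0])","p=p+A.apply([0,b2,b3]);A=A*ry(-q[4]);p=p+A.apply([L3,0,0])").replace(",.47,0,.4]",",.47,0,.3,0,0,0,0,0]")
open('kin.py','w').write(s)
E
python3 kin.py | head -3; python3 -c "
from kin import *
P,r=fit();
for q,p,_ in D: print(fk(q,P)[0]-p)"
```

```text
[-3.56750336e-05 -1.43979116e-04  1.98749818e-01  6.01589727e-01
  4.63603886e-01 -3.56004209e-05  3.12384693e-01  1.98712913e-05
  2.99336743e-05  3.02641306e-05 -1.91677018e-01  3.80995392e-05] 6.677480227836388e-05
[ 3.54723570e-05 -1.50389077e-05 -5.18429887e-05]
[-3.00655571e-05  3.94845348e-05  1.10980681e-05]
[ 1.56140698e-05 -1.54383395e-05 -6.61450176e-06]
[ 2.41562826e-05 -4.85913519e-05 -1.82393748e-05]
[-1.69182824e-05 -3.78749974e-05  2.55621706e-05]
[4.56383076e-06 6.67748023e-05 3.28959194e-05]
[-2.45089582e-05  2.73821210e-05 -6.33305198e-05]
[2.45450970e-05 1.70458918e-05 1.49475011e-05]
[2.82390780e-06 9.07798435e-06 6.50206423e-05]
[-3.56858108e-05 -4.28214102e-05 -9.49673073e-06]
```

```bash
cat >> kin.py <<'E'
P,_=fit()
lo=np.array([-3.07,-1.43,-1.02,-3.03,-3.05,-3.03]);hi=np.array([3.07,2.12,1.25,1.67,0,3.03])
def FK(q):
    p,A,_=fk(q,P);return p,A*R.from_euler('x',-q[5])*F
F=R.identity()
_p,_A=FK(D[0][0]);F=_A.inv()*R.from_euler('xyz',D[0][2])
def ik(p,Rt,q0,w=.3):
    f=lambda q:np.r_[FK(q)[0]-p,w*(Rt*FK(q)[1].inv()).as_rotvec()]
    s=least_squares(f,np.clip(q0,lo+1e-4,hi-1e-4),bounds=(lo,hi));return s.x,np.abs(s.fun).max()
def run(q,rows,w=.3):
    p,A=FK(q)
    for r in rows:
        q,e=ik(p+A.apply(r[:3]),A*R.from_euler('z',r[3] if len(r)>3 else 0),q,w);p,A=FK(q)
    return q
if __name__=='__main__':
    print([np.abs((FK(q)[1].inv()*R.from_euler('xyz',e)).as_rotvec()).max() for q,p,e in D])
    for w in(.05,.1,.2,.3,.5,1):
        q=run(D[2][0],[[-.04,0,0]]*4+[[-.033,0,-.025]]*4,w);p,A=FK(q);print(w,p,A.apply([0,0,1]),q)
    q0=D[-1][0];A=FK(q0)[1]
    for t in[(.359,.214,.158),(.359,.214,.25),(.38,.22,.16),(.42,.23,.16)]:
        q,e=ik(np.array(t),A,q0);print(t,q,e)
E
python3 kin.py | tail -11
```

```text
0.1 [1.09745701 0.12682207 0.60083138] [ 0.71770228 -0.02178968 -0.69600908] [ 0.36098191  0.8612397   1.25        0.29675231 -1.21279413 -1.66750832]
0.2 [1.06799309 0.12161248 0.55903084] [ 0.60470826 -0.01832701 -0.79623617] [ 0.35539555  0.86121603  1.25        0.23531575 -1.35217485 -1.6468675 ]
0.3 [1.03551427 0.11632183 0.51565213] [ 0.46990938 -0.01441879 -0.88259689] [ 0.34729607  0.8679732   1.25        0.17489743 -1.49430934 -1.6333188 ]
0.5 [0.98929358 0.10944315 0.45880564] [ 0.26419094 -0.00848987 -0.96443303] [ 0.33351759  0.88739779  1.25        0.09524841 -1.68231849 -1.62519054]
1 [0.95161956 0.10426625 0.41611918] [ 0.08668903 -0.00306764 -0.9962307 ] [ 0.32083321  0.91097123  1.25        0.03128931 -1.82828048 -1.62616555]
(0.359, 0.214, 0.158) [ 1.75365265e-01 -7.77972555e-02 -9.13194667e-01 -2.52450145e+00
 -1.49643721e-17  1.04412320e+00] 0.013899837113544386
(0.359, 0.214, 0.25) [ 1.21376653 -0.28736874 -1.02        0.7110065  -0.67147473 -3.03      ] 0.05395758556235834
(0.38, 0.22, 0.16) [ 1.71928748e-01 -4.58889577e-02 -8.84371471e-01 -2.55599444e+00
 -2.23459031e-14  1.07829274e+00] 0.013086610720315264
(0.42, 0.23, 0.16) [ 0.16303241  0.02038019 -0.83076771 -2.60339938 -0.00906192  1.13250981] 0.011706555434689807
```

```bash
cat > plan.py <<'E'
from kin import *
from multiprocessing import Pool
q0=D[-1][0];A0=FK(q0)[1];W=.55
dirs=[np.array(d)/np.linalg.norm(d)*.041 for d in np.ndindex(3,3,3) for d in [np.array(d)-1.] if np.any(d)]
def job(t):
    out=[]
    q,e=ik(np.array(t),A0,q0,W)
    if e>.003: return out
    for d in dirs:
        qq=q;ok=True
        for k in range(10):
            p,A=FK(qq);qn,_=ik(p+d,A,qq,W)
            if np.abs(qn-qq).max()>.17: ok=False;break
            qq=qn;p,A=FK(qq);z=A.apply([0,0,1]);b=p+.18*z
            if b[2]<.08 or p[2]>.75 or np.hypot(*b[:2])<.22 or (b[0]>.48 and b[2]<.22 and -.3<b[1]<.08): ok=False;break
        if ok or k>3:
            z=FK(qq)[1].apply([0,0,1]);out.append((np.degrees(np.arccos(-z[2])),t,np.round(d/.041,2),k,np.round(FK(qq)[0],3),np.round(z,3),np.round(qq,2)))
    return out
if __name__=='__main__':
    S=[(r*np.cos(a),r*np.sin(a),z) for r in(.3,.36,.42,.5) for a in(-.9,-.35,.0,.3,.6,.9) for z in(.3,.42,.55)]
    r=sum(Pool().map(job,S),[]);r.sort(key=lambda x:x[0])
    for x in r[:14]:print(*x)
E
time timeout 500 python3 plan.py; nproc
```

```text
22.23697368128708 (np.float64(0.3439211360852181), np.float64(0.10638727439808224), 0.42) [-0.71  0.   -0.71] 9 [0.279 0.119 0.298] [ 0.352  0.139 -0.926] [ 1.68 -0.75 -1.02  0.4  -1.22 -3.03]
22.37372804391785 (np.float64(0.41266780745483916), np.float64(0.2823212366975177), 0.42) [-0.71  0.   -0.71] 9 [0.272 0.252 0.266] [ 0.346  0.159 -0.925] [ 1.6  -0.39 -1.02  0.49 -0.84 -3.03]
23.115672547298967 (np.float64(0.4012413254327545), np.float64(0.1241184867977626), 0.42) [-0.71  0.   -0.71] 9 [0.283 0.134 0.3  ] [ 0.369  0.134 -0.92 ] [ 1.65 -0.7  -1.02  0.42 -1.17 -3.03]
23.475305036077838 (np.float64(0.41266780745483916), np.float64(0.2823212366975177), 0.42) [-0.58  0.58 -0.58] 9 [0.29  0.483 0.283] [ 0.365  0.16  -0.917] [ 1.54  0.04 -0.68  0.56 -0.75 -3.03]
24.465978602766345 (np.float64(0.477668244562803), np.float64(0.14776010333066977), 0.42) [-0.71  0.   -0.71] 9 [0.296 0.164 0.299] [ 0.395  0.126 -0.91 ] [ 1.56 -0.58 -1.02  0.47 -1.04 -3.03]
25.77258279123346 (np.float64(0.3439211360852181), np.float64(0.10638727439808224), 0.42) [-0.58  0.58 -0.58] 9 [0.299 0.293 0.273] [ 
[... 939 characters left out ...]
0.355 0.237] [ 0.416  0.172 -0.893] [ 1.12  0.01 -0.92  0.83 -0.41 -3.03]
26.968526129466238 (np.float64(0.4012413254327545), np.float64(0.1241184867977626), 0.42) [ 0.    0.71 -0.71] 9 [0.451 0.376 0.233] [ 0.422  0.165 -0.891] [ 1.07  0.08 -0.86  0.87 -0.39 -3.03]
27.306780601383135 (np.float64(0.34664095826206487), np.float64(0.23714983882591484), 0.55) [-0.58  0.58 -0.58] 9 [0.259 0.458 0.387] [ 0.427  0.167 -0.889] [ 1.67 -0.11 -0.6   0.55 -1.01 -3.03]
27.70404087661975 (np.float64(0.34664095826206487), np.float64(0.23714983882591484), 0.55) [-0.71  0.   -0.71] 9 [0.282 0.218 0.318] [ 0.422  0.194 -0.885] [ 1.67 -0.55 -1.01  0.54 -1.01 -3.03]
4
real	0m10.993s
user	0m35.433s
sys	0m0.081s
```

```bash
cat > plan2.py <<'E'
from kin import *
from multiprocessing import Pool
q0=D[-1][0];A0=FK(q0)[1];W=.55
az=[(-np.cos(a)*np.cos(e),-np.sin(a)*np.cos(e),np.sin(e)) for a in(-.6,-.2,.2,.6,1.0) for e in(.4,0,-.4,-.8)]
def job(a):
    t,tw=a;out=[]
    q,e=ik(np.array(t),A0,q0,W)
    if e>.003: return out
    for d in az:
        d=np.array(d)*.041;qq=q;best=None
        for k in range(26):
            p,A=FK(qq);qn,_=ik(p+d,A*R.from_euler('z',tw if k<16 else 0),qq,W)
            if np.abs(qn-qq).max()>.17: break
            qq=qn;p,A=FK(qq);z=A.apply([0,0,1]);b=p+.18*z
            if b[2]<.07 or p[2]>.75 or np.hypot(*b[:2])<.24 or (b[0]>.48 and b[2]<.22 and -.3<b[1]<.08): break
            T=np.degrees(np.arccos(-z[2]))
            if best is None or T<best[0]: best=(round(T,1),np.round(t,3),tw,np.round(d/.041,2),k,np.round(p,3),np.round(z,3),np.round(qq,2),np.round(b,2))
        if best: out.append(best)
    return out
if __name__=='__main__':
    S=[((r*np.cos(a),r*np.sin(a),z),tw) for r in(.36,.42,.5) for a in(-.35,.0,.3,.6,.9) for z in(.32,.42,.52) for tw in(-.08,0,.08)]
    r=sum(Pool(4).map(job,S,chunksize=1),[]);r.sort(key=lambda x:x[0])
    for x in r[:14]:print(*x)
E
time timeout 550 python3 plan2.py
```

```text
3.7 [0.413 0.282 0.42 ] 0 [-0.98 -0.2   0.  ] 25 [0.051 0.29  0.51 ] [ 0.064  0.009 -0.998] [ 2.19 -0.41 -0.28  0.06 -1.73 -3.03] [0.06 0.29 0.33]
6.4 [0.344 0.106 0.42 ] 0 [-0.98 -0.2   0.  ] 24 [0.21  0.076 0.424] [ 0.083  0.076 -0.994] [ 1.82 -0.82 -0.59  0.1  -1.75 -3.03] [0.22 0.09 0.24]
6.4 [0.347 0.237 0.52 ] 0 [-0.9   0.18 -0.39] 23 [-0.081  0.505  0.262] [ 0.105  0.038 -0.994] [ 2.18  0.1  -0.45  0.13 -1.05 -3.03] [-0.06  0.51  0.08]
6.5 [0.413 0.282 0.52 ] 0 [-0.9   0.18 -0.39] 24 [-0.117  0.542  0.256] [ 0.109  0.03  -0.994] [ 2.2   0.19 -0.36  0.12 -1.06 -3.03] [-0.1   0.55  0.08]
8.3 [0.344 0.106 0.42 ] 0 [-0.98  0.2   0.  ] 25 [-0.045  0.465  0.503] [ 0.124  0.073 -0.99 ] [ 2.19 -0.09 -0.12  0.14 -1.56 -3.03] [-0.02  0.48  0.32]
9.2 [0.413 0.282 0.42 ] 0 [-0.9   0.18 -0.39] 18 [0.053 0.431 0.249] [ 0.125  0.101 -0.987] [ 2.03 -0.08 -0.7   0.2  -0.92 -3.03] [0.08 0.45 0.07]
9.3 [0.347 0.237 0.52 ] 0 [-0.98 -0.2   0.  ] 25 [0.034 0.32  0.624] [ 0.16  -0.015 -0.987] [ 2.25 -0.29  0.    0.13 -1.97 -3.03] [0.06 0.32 0.45]
9.4 [0.413 0.282 0.52 ] 0 [-0.9  -0.18 -0.39] 21 [0.1
[... 331 characters left out ...]
5] [ 1.98 -0.62 -0.97  0.18 -1.19 -3.03] [0.2  0.21 0.08]
11.6 [0.413 0.282 0.52 ] 0 [-0.98 -0.2   0.  ] 25 [0.021 0.338 0.637] [ 0.202  0.006 -0.979] [ 2.29 -0.26  0.03  0.17 -1.98 -3.03] [0.06 0.34 0.46]
12.2 [0.344 0.106 0.52 ] 0 [-0.76  0.52 -0.39] 23 [-0.02   0.647  0.251] [ 0.186  0.1   -0.977] [ 2.    0.3  -0.28  0.26 -0.99 -3.03] [0.01 0.66 0.08]
12.2 [0.413 0.282 0.42 ] 0 [-0.58 -0.39 -0.72] 15 [0.247 0.053 0.251] [ 0.196  0.081 -0.977] [ 1.65 -0.85 -1.02  0.21 -1.34 -2.91] [0.28 0.07 0.08]
12.6 [0.413 0.282 0.42 ] 0 [-0.98  0.2   0.  ] 25 [-0.234  0.602  0.56 ] [ 0.209  0.065 -0.976] [ 2.34  0.29  0.4   0.2  -1.78 -3.03] [-0.2   0.61  0.38]
real	0m16.404s
user	1m1.217s
sys	0m0.081s
```

The fitted kinematics match to 0.1 mm and reproduce the tilting I saw. The same effect at the inner limit should bring the tool upright again, by pushing toward -x from about (0.41, 0.28, 0.42). I'll check the path there and the row directions.

```bash
cat > go.py <<'E'
from kin import *
from h import legs,st
import sys
W=.55
def cur():
    s=st();return np.array(s['q'])
def push(d,n,tw=0):
    q=cur();d=np.array(d)*.041
    for k in range(n):
        p,A=FK(q);q1,_=ik(p+d,A*R.from_euler('z',tw),q,W);r=A.inv().apply(d);z=FK(q1)[1].apply([0,0,1])
        print(k,'row',np.round(r,4),'p',np.round(FK(q1)[0],3),'tilt',round(np.degrees(np.arccos(-z[2])),1),'z',np.round(z,2),'dq',round(np.abs(q1-q).max(),3));q=q1
def path(t,n=12):
    q=cur();p,A=FK(q)
    for k in range(1,n+1):
        x=p+(np.array(t)-p)*k/n;q1,e=ik(x,A,q,W);print(k,np.round(q1,2),round(np.abs(q1-q).max(),2),round(e,4)) if k%3==0 else 0;q=q1
    legs([t])
E
python3 -c "
from go import *
path((.413,.282,.42))"
```

```text
t 20.0 q [-0.0716 -0.3029 -0.4577 -0.3001 -0.7761 -1.0706] p [ 0.4483 -0.151   0.4045] rpy [-3.1222  0.6898 -2.8514] F [-1.012   0.7445 -4.3795] w 0.026971550182943786 34.94174122810364
3 [ 0.43 -0.47 -0.73  0.18 -0.63 -1.83] 0.27 0.0
6 [ 0.81 -0.51 -0.88  0.56 -0.67 -2.45] 0.17 0.0
9 [ 1.06 -0.44 -0.89  0.74 -0.75 -2.82] 0.1 0.0
12 [ 1.23 -0.3  -0.83  0.82 -0.8  -3.03] 0.05 0.0009
leg to [0.413 0.282 0.42 ] d [-0.0793  0.4257  0.0372] rows 10.4
```

Request:
move_arm:
  increments:
    - {"dx": -0.003, "dy": 0.016, "dz": 0.001, "twist": 0.0, "jaw": -1}
    - {"dx": -0.003, "dy": 0.016, "dz": 0.001, "twist": 0.0, "jaw": -1}
    - {"dx": -0.003, "dy": 0.016, "dz": 0.001, "twist": 0.0, "jaw": -1}
    - {"dx": -0.003, "dy": 0.016, "dz": 0.001, "twist": 0.0, "jaw": -1}
    - {"dx": -0.003, "dy": 0.018, "dz": 0.001, "twist": 0.0, "jaw": -1}
    - {"dx": -0.003, "dy": 0.018, "dz": 0.001, "twist": 0.0, "jaw": -1}
    - {"dx": -0.004, "dy": 0.022, "dz": 0.002, "twist": 0.0, "jaw": -1}
    - {"dx": -0.004, "dy": 0.022, "dz": 0.002, "twist": 0.0, "jaw": -1}
    - {"dx": -0.004, "dy": 0.024, "dz": 0.002, "twist": 0.0, "jaw": -1}
    - {"dx": -0.004, "dy": 0.026, "dz": 0.002, "twist": 0.0, "jaw": -1}
    - {"dx": -0.005, "dy": 0.028, "dz": 0.002, "twist": 0.0, "jaw": -1}
    - {"dx": -0.005, "dy": 0.03, "dz": 0.003, "twist": 0.0, "jaw": -1}

```text
t: 21.0
eef_pos: [0.4226, 0.1057, 0.4131]
ee_rot: [-3.119, 0.689, -2.848]
force: [1.7, -0.5, -3.7]
width: 0.0274
gripper_force: 35.0
```

Request:
move_arm:
  increments:
    - {"dx": -0.006, "dy": 0.03, "dz": 0.003, "twist": 0.0, "jaw": -1}
    - {"dx": -0.006, "dy": 0.03, "dz": 0.003, "twist": 0.0, "jaw": -1}
    - {"dx": -0.006, "dy": 0.03, "dz": 0.003, "twist": 0.0, "jaw": -1}
    - {"dx": -0.006, "dy": 0.03, "dz": 0.003, "twist": 0.0, "jaw": -1}
    - {"dx": -0.006, "dy": 0.03, "dz": 0.003, "twist": 0.0, "jaw": -1}

```text
t: 21.42
eef_pos: [0.4127, 0.2598, 0.4178]
ee_rot: [-3.118, 0.688, -2.846]
force: [1.2, -0.3, -2.5]
width: 0.0271
gripper_force: 35.0
```

```bash
python3 -c "
from go import *
push((-.98,-.2,0),26)"
```

```text
t 21.4167 q [ 1.2069 -0.3352 -0.8516  0.8127 -0.791  -3.0033] p [0.4127 0.2598 0.4178] rpy [-3.1178  0.688  -2.8461] F [ 1.1691 -0.2958 -2.5487] w 0.027130324213789813 34.9812376499176
0 row [ 0.0315  0.0032 -0.026 ] p [0.379 0.248 0.422] tilt 38.8 z [ 0.6   0.17 -0.78] dq 0.121
1 row [ 0.0318  0.0037 -0.0256] p [0.354 0.234 0.429] tilt 37.7 z [ 0.59  0.17 -0.79] dq 0.11
2 row [ 0.0322  0.0044 -0.025 ] p [0.334 0.221 0.435] tilt 36.5 z [ 0.57  0.18 -0.8 ] dq 0.103
3 row [ 0.0326  0.0052 -0.0243] p [0.319 0.21  0.441] tilt 35.3 z [ 0.55  0.18 -0.82] dq 0.092
4 row [ 0.0331  0.0061 -0.0235] p [0.307 0.202 0.447] tilt 34.0 z [ 0.53  0.18 -0.83] dq 0.079
5 row [ 0.0335  0.0069 -0.0227] p [0.297 0.195 0.451] tilt 32.6 z [ 0.51  0.19 -0.84] dq 0.066
6 row [ 0.0338  0.0076 -0.0219] p [0.289 0.191 0.455] tilt 31.3 z [ 0.48  0.19 -0.85] dq 0.055
7 row [ 0.0342  0.0083 -0.021 ] p [0.281 0.189 0.459] tilt 29.9 z [ 0.46  0.19 -0.87] dq 0.046
8 row [ 0.0346  0.0089 -0.0201] p [0.274 0.188 0.462] tilt 28.5 z [ 0.44  0.18 -0.88] dq 0.038
9 row [ 0.035   0.0095 -0.0192] p [0.266 0.188 0.465] tilt 27
[... 864 characters left out ...]
.7 z [ 0.21  0.1  -0.97] dq 0.027
19 row [ 0.0372  0.0144 -0.0094] p [0.167 0.225 0.488] tilt 12.1 z [ 0.19  0.09 -0.98] dq 0.027
20 row [ 0.0373  0.015  -0.0083] p [0.154 0.231 0.489] tilt 10.6 z [ 0.16  0.08 -0.98] dq 0.027
21 row [ 0.0373  0.0155 -0.0073] p [0.14  0.236 0.491] tilt 9.0 z [ 0.14  0.07 -0.99] dq 0.027
22 row [ 0.0372  0.0161 -0.0062] p [0.126 0.243 0.492] tilt 7.5 z [ 0.12  0.06 -0.99] dq 0.027
23 row [ 0.0371  0.0167 -0.0052] p [0.111 0.249 0.493] tilt 6.0 z [ 0.09  0.04 -0.99] dq 0.027
24 row [ 0.037   0.0173 -0.0042] p [0.095 0.255 0.494] tilt 4.5 z [ 0.07  0.03 -1.  ] dq 0.027
25 row [ 0.0368  0.0179 -0.0031] p [0.079 0.262 0.494] tilt 3.0 z [ 0.05  0.02 -1.  ] dq 0.026
```

Request:
move_arm:
  increments:
    - {"dx": 0.0315, "dy": 0.003, "dz": -0.026, "twist": 0.0, "jaw": -1}
    - {"dx": 0.032, "dy": 0.004, "dz": -0.0255, "twist": 0.0, "jaw": -1}
    - {"dx": 0.032, "dy": 0.0045, "dz": -0.025, "twist": 0.0, "jaw": -1}
    - {"dx": 0.0325, "dy": 0.005, "dz": -0.0245, "twist": 0.0, "jaw": -1}
    - {"dx": 0.033, "dy": 0.006, "dz": -0.0235, "twist": 0.0, "jaw": -1}
    - {"dx": 0.0335, "dy": 0.007, "dz": -0.0225, "twist": 0.0, "jaw": -1}
    - {"dx": 0.034, "dy": 0.0075, "dz": -0.022, "twist": 0.0, "jaw": -1}
    - {"dx": 0.034, "dy": 0.008, "dz": -0.021, "twist": 0.0, "jaw": -1}
    - {"dx": 0.0345, "dy": 0.009, "dz": -0.02, "twist": 0.0, "jaw": -1}
    - {"dx": 0.035, "dy": 0.0095, "dz": -0.019, "twist": 0.0, "jaw": -1}

```text
t: 22.25
eef_pos: [0.2717, 0.1846, 0.4687]
ee_rot: [-3.127, 0.482, -2.707]
force: [0.8, 0.9, -3.2]
width: 0.0274
gripper_force: 35.0
```

```bash
python3 -c "
from go import *
push((-.98,-.2,0),18)"
```

```text
t 22.25 q [ 1.8733 -0.6919 -0.7033  0.4809 -1.5143 -3.0297] p [0.2717 0.1846 0.4687] rpy [-3.1268  0.4824 -2.7069] F [ 0.7788  0.9068 -3.2244] w 0.02739232708744485 34.98522877693176
0 row [ 0.0353  0.0092 -0.0186] p [0.264 0.185 0.471] tilt 26.2 z [ 0.4   0.18 -0.9 ] dq 0.03
1 row [ 0.0357  0.0097 -0.0177] p [0.256 0.186 0.474] tilt 24.8 z [ 0.38  0.17 -0.91] dq 0.026
2 row [ 0.036   0.0102 -0.0168] p [0.248 0.189 0.477] tilt 23.3 z [ 0.36  0.17 -0.92] dq 0.025
3 row [ 0.0363  0.0107 -0.0158] p [0.24  0.191 0.479] tilt 21.9 z [ 0.34  0.16 -0.93] dq 0.025
4 row [ 0.0366  0.0111 -0.0148] p [0.231 0.194 0.481] tilt 20.4 z [ 0.31  0.15 -0.94] dq 0.026
5 row [ 0.0368  0.0116 -0.0138] p [0.221 0.198 0.483] tilt 18.8 z [ 0.29  0.14 -0.95] dq 0.026
6 row [ 0.037   0.0121 -0.0128] p [0.211 0.202 0.485] tilt 17.3 z [ 0.27  0.13 -0.95] dq 0.026
7 row [ 0.0372  0.0125 -0.0118] p [0.2   0.206 0.487] tilt 15.8 z [ 0.24  0.12 -0.96] dq 0.027
8 row [ 0.0374  0.013  -0.0107] p [0.189 0.211 0.489] tilt 14.2 z [ 0.22  0.11 -0.97] dq 0.027
9 row [ 0.0375  0.0135 -0.0097] p [0.177 0.216 0.491] tilt 12.7 z [ 0.19  0.1  -0.98] dq 0.027
10 row [ 0.0376  0.014  -0.0086] p [0.165 0.221 0.492] tilt 11.1 z [ 0.17  0.09 -0.98] dq 0.027
11 row [ 0.0376  0.0145 -0.0076] p [0.152 0.226 0.494] tilt 9.6 z [ 0.15  0.08 -0.99] dq 0.027
12 row [ 0.0376  0.0151 -0.0065] p [0.139 0.232 0.495] tilt 8.0 z [ 0.12  0.07 -0.99] dq 0.027
13 row [ 0.0375  0.0156 -0.0055] p [0.125 0.238 0.496] tilt 6.5 z [ 0.1   0.05 -0.99] dq 0.027
14 row [ 0.0374  0.0162 -0.0044] p [0.111 0.244 0.497] tilt 4.9 z [ 0.08  0.04 -1.  ] dq 0.027
15 row [ 0.0373  0.0168 -0.0034] p [0.095 0.25  0.497] tilt 3.4 z [ 0.05  0.03 -1.  ] dq 0.027
16 row [ 0.0371  0.0174 -0.0023] p [0.08  0.257 0.498] tilt 1.9 z [ 0.03  0.02 -1.  ] dq 0.027
17 row [ 0.0368  0.018  -0.0013] p [0.063 0.264 0.498] tilt 0.4 z [ 0.01  0.   -1.  ] dq 0.026
```

Prediction and reality agree closely. Continuing to about 5° of tool tilt, because the bottle leans about 5° less than the tool.

Request:
move_arm:
  increments:
    - {"dx": 0.0355, "dy": 0.009, "dz": -0.0185, "twist": 0.0, "jaw": -1}
    - {"dx": 0.0355, "dy": 0.0095, "dz": -0.0175, "twist": 0.0, "jaw": -1}
    - {"dx": 0.036, "dy": 0.01, "dz": -0.017, "twist": 0.0, "jaw": -1}
    - {"dx": 0.0365, "dy": 0.0105, "dz": -0.016, "twist": 0.0, "jaw": -1}
    - {"dx": 0.0365, "dy": 0.011, "dz": -0.015, "twist": 0.0, "jaw": -1}
    - {"dx": 0.037, "dy": 0.0115, "dz": -0.014, "twist": 0.0, "jaw": -1}
    - {"dx": 0.037, "dy": 0.012, "dz": -0.013, "twist": 0.0, "jaw": -1}
    - {"dx": 0.037, "dy": 0.0125, "dz": -0.012, "twist": 0.0, "jaw": -1}
    - {"dx": 0.0375, "dy": 0.013, "dz": -0.0105, "twist": 0.0, "jaw": -1}
    - {"dx": 0.0375, "dy": 0.0135, "dz": -0.0095, "twist": 0.0, "jaw": -1}
    - {"dx": 0.0375, "dy": 0.014, "dz": -0.0085, "twist": 0.0, "jaw": -1}
    - {"dx": 0.0375, "dy": 0.0145, "dz": -0.0075, "twist": 0.0, "jaw": -1}

```text
t: 23.25
eef_pos: [0.159, 0.2273, 0.497]
ee_rot: [-3.135, 0.178, -2.589]
force: [0.3, 0.3, -2.6]
width: 0.0274
gripper_force: 35.0
```

```bash
python3 -c "
from go import *
push((-.98,-.2,0),6)"
```

```text
t 23.25 q [ 2.0352 -0.5706 -0.4287  0.1793 -1.7014 -3.0299] p [0.159  0.2273 0.497 ] rpy [-3.135   0.1778 -2.5893] F [ 0.2584  0.2727 -2.6317] w 0.027425131888704622 34.98496413230896
0 row [ 0.0379  0.0141 -0.0069] p [0.146 0.232 0.498] tilt 8.6 z [ 0.13  0.08 -0.99] dq 0.027
1 row [ 0.0379  0.0146 -0.0058] p [0.133 0.238 0.499] tilt 7.1 z [ 0.11  0.06 -0.99] dq 0.027
2 row [ 0.0378  0.0152 -0.0048] p [0.119 0.243 0.5  ] tilt 5.6 z [ 0.08  0.05 -1.  ] dq 0.027
3 row [ 0.0377  0.0158 -0.0037] p [0.104 0.249 0.501] tilt 4.0 z [ 0.06  0.04 -1.  ] dq 0.027
4 row [ 0.0375  0.0164 -0.0027] p [0.089 0.255 0.502] tilt 2.5 z [ 0.04  0.03 -1.  ] dq 0.027
5 row [ 0.0373  0.0171 -0.0016] p [0.074 0.261 0.502] tilt 1.0 z [ 0.01  0.01 -1.  ] dq 0.027
```

Request:
move_arm:
  increments:
    - {"dx": 0.038, "dy": 0.014, "dz": -0.007, "twist": 0.0, "jaw": -1}
    - {"dx": 0.038, "dy": 0.0145, "dz": -0.006, "twist": 0.0, "jaw": -1}
    - {"dx": 0.038, "dy": 0.015, "dz": -0.005, "twist": 0.0, "jaw": -1}
    - {"dx": 0.019, "dy": 0.008, "dz": -0.002, "twist": 0.0, "jaw": -1}

```text
t: 23.58
eef_pos: [0.1138, 0.247, 0.5015]
ee_rot: [-3.14, 0.086, -2.545]
force: [0.8, 0.3, -3.0]
width: 0.0274
gripper_force: 35.0
```

```bash
python3 -c "
from go import *
q=cur();p,A=FK(q);print(A.as_matrix(),R.from_matrix(A.as_matrix()).as_euler('xyz'))
path((.46,.237,.33),20)"
```

```text
t 23.5833 q [ 2.0689 -0.5117 -0.3537  0.0871 -1.7217 -3.0299] p [0.1138 0.247  0.5015] rpy [-3.1396  0.0863 -2.5451] F [ 0.7975  0.3403 -3.0349] w 0.027350452586525967 34.98559355735779
[[-0.8242 -0.5616  0.0725]
 [-0.5597  0.8274  0.0468]
 [-0.0862 -0.002  -0.9963]] [-3.1396  0.0863 -2.5451]
t 23.5833 q [ 2.0689 -0.5117 -0.3537  0.0871 -1.7217 -3.0299] p [0.1138 0.247  0.5015] rpy [-3.1396  0.0863 -2.5451] F [ 0.7975  0.3403 -3.0349] w 0.027350452586525967 34.98559355735779
3 [ 1.8  -0.46 -0.39  0.08 -1.62 -2.77] 0.09 0.0
6 [ 1.55 -0.39 -0.41  0.07 -1.51 -2.53] 0.08 0.0
9 [ 1.35 -0.31 -0.42  0.06 -1.41 -2.33] 0.06 0.0
12 [ 1.18 -0.23 -0.41  0.05 -1.32 -2.17] 0.05 0.0
15 [ 1.05 -0.13 -0.39  0.04 -1.24 -2.03] 0.04 0.0
18 [ 0.94 -0.04 -0.36  0.03 -1.17 -1.92] 0.04 0.0
leg to [0.46  0.237 0.33 ] d [-0.265  -0.2024  0.1955] rows 9.3
```

Request:
move_arm:
  increments:
    - {"dx": -0.018, "dy": -0.0135, "dz": 0.0, "twist": 0.0, "jaw": -1}
    - {"dx": -0.018, "dy": -0.0135, "dz": 0.005, "twist": 0.0, "jaw": -1}
    - {"dx": -0.0205, "dy": -0.0155, "dz": 0.01, "twist": 0.0, "jaw": -1}
    - {"dx": -0.0205, "dy": -0.0155, "dz": 0.015, "twist": 0.0, "jaw": -1}
    - {"dx": -0.0235, "dy": -0.018, "dz": 0.02, "twist": 0.0, "jaw": -1}
    - {"dx": -0.0235, "dy": -0.018, "dz": 0.02, "twist": 0.0, "jaw": -1}
    - {"dx": -0.0235, "dy": -0.018, "dz": 0.02, "twist": 0.0, "jaw": -1}
    - {"dx": -0.0235, "dy": -0.018, "dz": 0.02, "twist": 0.0, "jaw": -1}
    - {"dx": -0.0235, "dy": -0.018, "dz": 0.02, "twist": 0.0, "jaw": -1}
    - {"dx": -0.0235, "dy": -0.018, "dz": 0.02, "twist": 0.0, "jaw": -1}
    - {"dx": -0.0235, "dy": -0.018, "dz": 0.02, "twist": 0.0, "jaw": -1}
    - {"dx": -0.0235, "dy": -0.018, "dz": 0.02, "twist": 0.0, "jaw": -1}

```text
t: 24.58
eef_pos: [0.4632, 0.2353, 0.3342]
ee_rot: [-3.14, 0.087, -2.547]
force: [-0.1, 1.1, -2.5]
width: 0.0273
gripper_force: 35.0
```

```bash
python3 -c "
from h import *
st()
for c in('scene','top'):
  w=arm.grab_frame(c);cv2.imwrite('pics/p6_%s.png'%c,w)
  pp(c,'blue_bottle_mid',1);pp(c,'tray_spot',1);pp(c,'eraser_mid',1)
a=cv2.imread('pics/p6_scene.png')[60:280,160:400];cv2.imwrite('pics/p6c.png',cv2.resize(a,None,fx=2.5,fy=2.5))
legs([(.463,.240,.22)])"
```

```text
t 24.5833 q [ 0.8641  0.0274 -0.3241  0.0274 -1.1357 -1.851 ] p [0.4632 0.2353 0.3342] rpy [-3.14    0.0874 -2.5471] F [-0.1284  1.1191 -2.5252] w 0.02729283426633591 34.978662729263306
scene blue_bottle_mid [0.4702 0.2419 0.2246] 0.68
scene tray_spot [0.4686 0.2415 0.0054] 0.85
scene eraser_mid [0.4567 0.3338 0.0228] 0.8
top blue_bottle_mid [0.4727 0.2386 0.225 ] 0.7
top tray_spot [0.4679 0.2446 0.0042] 0.63
top eraser_mid [0.4601 0.3349 0.0239] 0.67
leg to [0.463 0.24  0.22 ] d [0.0065 0.002  0.1167] rows 2.8
```

View pics/p6c.png

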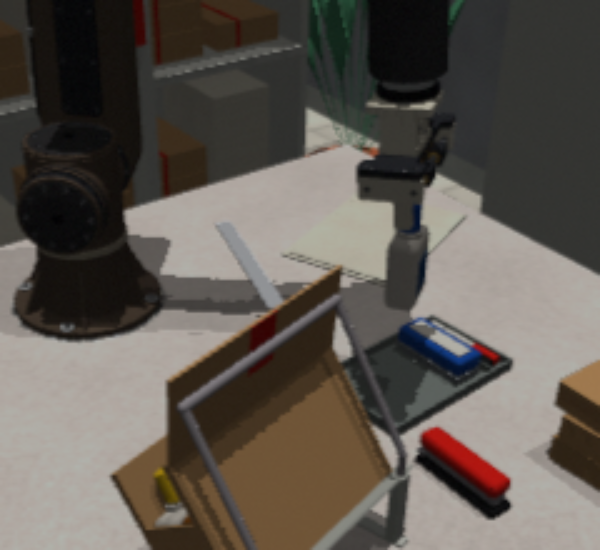

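The crop shows the bottle hanging upright above the tray's empty part at about (405,270), clear of the eraser, and the lid still back on its rail. Lowering.

Request:
move_arm:
  increments:
    - {"dx": 0.0035, "dy": 0.0, "dz": 0.027, "twist": 0.0, "jaw": -1}
    - {"dx": 0.0035, "dy": 0.0, "dz": 0.03, "twist": 0.0, "jaw": -1}
    - {"dx": 0.0035, "dy": 0.0, "dz": 0.03, "twist": 0.0, "jaw": -1}
    - {"dx": 0.003, "dy": 0.0, "dz": 0.028, "twist": 0.0, "jaw": -1}
    - {"dx": 0.002, "dy": 0.0, "dz": 0.018, "twist": 0.0, "jaw": -1}
    - {"dx": 0.0, "dy": 0.0, "dz": 0.0, "twist": 0.0, "jaw": -1}
    - {"dx": 0.0, "dy": 0.0, "dz": 0.0, "twist": 0.0, "jaw": -1}

```text
t: 25.57
eef_pos: [0.458, 0.2339, 0.2028]
ee_rot: [-3.14, 0.089, -2.545]
force: [-0.0, 0.9, -2.7]
width: 0.0272
gripper_force: 35.0
```

```bash
python3 -c "
from h import *
st()
for c in('scene','top'):
  w=arm.grab_frame(c)
  pp(c,'blue_bottle_mid',1)"
```

```text
t 25.5667 q [ 0.8711  0.1313 -0.535   0.0352 -0.8198 -1.8682] p [0.458  0.2339 0.2028] rpy [-3.1399  0.0888 -2.5449] F [-0.0445  0.9438 -2.6883] w 0.027205660196358034 34.990214109420776
scene blue_bottle_mid [0.4669 0.2408 0.0933] 0.69
top blue_bottle_mid [0.4694 0.2387 0.0958] 0.57
```

Request:
move_arm:
  increments:
    - {"dx": 0.0005, "dy": 0.0, "dz": 0.006, "twist": 0.0, "jaw": -1}
    - {"dx": 0.0005, "dy": 0.0, "dz": 0.006, "twist": 0.0, "jaw": -1}
    - {"dx": 0.0, "dy": 0.0, "dz": 0.003, "twist": 0.0, "jaw": -1}
    - {"dx": 0.0, "dy": 0.0, "dz": 0.0, "twist": 0.0, "jaw": -1}

```text
t: 26.1
eef_pos: [0.4582, 0.2333, 0.1861]
ee_rot: [-3.14, 0.087, -2.547]
force: [0.1, 0.3, -3.0]
width: 0.0273
gripper_force: 35.0
```

Request:
move_arm:
  increments:
    - {"dx": 0.0, "dy": 0.0, "dz": 0.002, "twist": 0.0, "jaw": -1}
    - {"dx": 0.0, "dy": 0.0, "dz": 0.0, "twist": 0.0, "jaw": -1}

```text
t: 26.27
eef_pos: [0.4591, 0.234, 0.1852]
ee_rot: [-3.14, 0.089, -2.546]
force: [0.4, -0.4, -1.4]
width: 0.0276
gripper_force: 35.0
```

Request:
move_arm:
  increments:
    - {"dx": 0.0, "dy": 0.0, "dz": 0.002, "twist": 0.0, "jaw": -1}
    - {"dx": 0.0, "dy": 0.0, "dz": 0.0, "twist": 0.0, "jaw": -1}

```text
t: 26.43
eef_pos: [0.4604, 0.2348, 0.1847]
ee_rot: [-3.14, 0.092, -2.545]
force: [-0.1, -2.1, 8.5]
width: 0.0274
gripper_force: 35.0
```

Contact (8.5 N upward). Easing the grip, then opening.

Request:
move_arm:
  increments:
    - {"dx": 0.0, "dy": 0.0, "dz": 0.0, "twist": 0.0, "jaw": -1}
    - {"dx": 0.0, "dy": 0.0, "dz": 0.0, "twist": 0.0, "jaw": -1}
    - {"dx": 0.0, "dy": 0.0, "dz": 0.0, "twist": 0.0, "jaw": -1}
  force: 4

```text
t: 26.68
eef_pos: [0.4603, 0.2348, 0.1846]
ee_rot: [-3.14, 0.093, -2.546]
force: [2.3, -0.5, 6.1]
width: 0.0281
gripper_force: 4.0
```

Request:
move_arm:
  increments:
    - {"dx": 0.0, "dy": 0.0, "dz": 0.0, "twist": 0.0, "jaw": -0.2}
    - {"dx": 0.0, "dy": 0.0, "dz": 0.0, "twist": 0.0, "jaw": 0.0}
    - {"dx": 0.0, "dy": 0.0, "dz": 0.0, "twist": 0.0, "jaw": 0.3}
    - {"dx": 0.0, "dy": 0.0, "dz": 0.0, "twist": 0.0, "jaw": 0.5}
    - {"dx": 0.0, "dy": 0.0, "dz": 0.0, "twist": 0.0, "jaw": 0.5}
    - {"dx": 0.0, "dy": 0.0, "dz": 0.0, "twist": 0.0, "jaw": 0.5}

```text
t: 27.18
eef_pos: [0.4588, 0.2339, 0.1829]
ee_rot: [-3.14, 0.088, -2.546]
force: [-0.2, 0.4, -0.2]
width: 0.0622
gripper_force: 0.0
```

```bash
python3 -c "
from h import *
st()
for c in('scene','top'):
  w=arm.grab_frame(c);cv2.imwrite('pics/p7_%s.png'%c,w)
  pp(c,'blue_bottle_mid',1)
a=cv2.imread('pics/p7_scene.png')[100:260,240:400];cv2.imwrite('pics/p7c.png',cv2.resize(a,None,fx=3.5,fy=3.5))"
```

```text
t 27.1833 q [ 0.8694  0.1567 -0.5589  0.0363 -0.7708 -1.87  ] p [0.4588 0.2339 0.1829] rpy [-3.1402  0.0884 -2.5464] F [-0.1611  0.3524 -0.229 ] w 0.062153485352000534 0.0
scene blue_bottle_mid [0.4708 0.2429 0.0722] 0.87
top blue_bottle_mid [0.4741 0.2397 0.0756] 0.59
```

View pics/p7c.png

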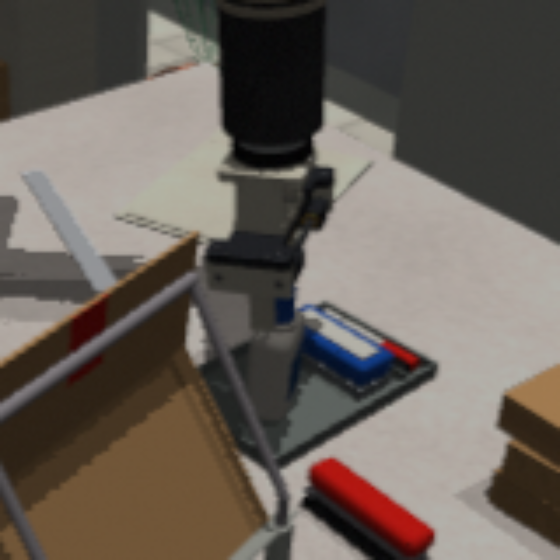

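The bottle stands upright in the tray at about (275,360), beside the eraser, and the fingers are off it. Retracting along the tool axis.

Request:
move_arm:
  increments:
    - {"dx": 0.0, "dy": 0.0, "dz": -0.01, "twist": 0.0, "jaw": 0.5}
    - {"dx": 0.0, "dy": 0.0, "dz": -0.02, "twist": 0.0, "jaw": 0.5}
    - {"dx": 0.0, "dy": 0.0, "dz": -0.03, "twist": 0.0, "jaw": 0.5}
    - {"dx": 0.0, "dy": 0.0, "dz": -0.035, "twist": 0.0, "jaw": 0.5}
    - {"dx": 0.0, "dy": 0.0, "dz": -0.035, "twist": 0.0, "jaw": 0.5}
    - {"dx": 0.0, "dy": 0.0, "dz": -0.03, "twist": 0.0, "jaw": 0.5}
    - {"dx": 0.0, "dy": 0.0, "dz": 0.0, "twist": 0.0, "jaw": 0.5}
    - {"dx": 0.0, "dy": 0.0, "dz": 0.0, "twist": 0.0, "jaw": 0.5}

```text
t: 28.05
eef_pos: [0.4473, 0.2264, 0.3452]
ee_rot: [-3.141, 0.094, -2.546]
force: [-0.5, 0.2, -0.5]
width: 0.0657
gripper_force: 0.0
```

```bash
python3 -c "
from h import *
st()
for c in('scene','top'):
  w=arm.grab_frame(c);cv2.imwrite('pics/p8_%s.png'%c,w)
  for n in('blue_bottle_mid','lid_edge','eraser_mid','green_bottle_mid','amber_bottle_mid'):pp(c,n,1)
a=cv2.imread('pics/p8_scene.png')[100:310,180:400];cv2.imwrite('pics/p8c.png',cv2.resize(a,None,fx=2.6,fy=2.6))"
```

```text
t 28.05 q [ 0.8788 -0.0149 -0.3427  0.0287 -1.1534 -1.8649] p [0.4473 0.2264 0.3452] rpy [-3.1415  0.0936 -2.5464] F [-0.4614  0.1756 -0.5489] w 0.06565661488427987 0.0
scene blue_bottle_mid [0.4715 0.2446 0.0762] 0.72
scene lid_edge [ 0.6253 -0.1005  0.3301] 0.69
scene eraser_mid [0.4554 0.3362 0.0234] 0.64
scene green_bottle_mid [ 0.6241 -0.1022  0.3319] 0.3
scene amber_bottle_mid [0.4672 0.2424 0.0741] 0.15
top blue_bottle_mid [0.4747 0.2418 0.076 ] 0.75
top lid_edge [ 0.624  -0.1022  0.3278] 0.83
top eraser_mid [0.4592 0.3366 0.0268] 0.47
top green_bottle_mid [ 0.6231 -0.0125  0.1362] 0.54
top amber_bottle_mid [ 0.673  -0.184   0.1318] 0.64
```

View pics/p8c.png

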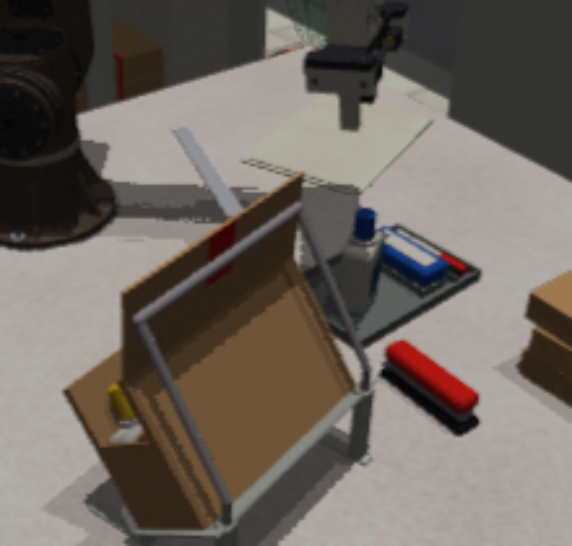

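The bottle stands upright at (362,255) in the tray's empty part, the lid rests on the rail, and the gripper is clear. Handing in.

```bash
python3 -c "
from station import arm
print(arm.job_done())"
```

```text
the job is handed in; nothing more can be done
None
```

The lid is folded back on the steel rail and the blue-capped bottle stands upright on the tray floor beside the eraser; I handed the job in at about 28 s of the 56 s allowed, and no verdict was returned.

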